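# Hang the shelf brackets in the closet rail and lock them

## Robot

A 6-joint arm with a two-finger parallel gripper is mounted at the origin on the work surface. World frame = base frame: x ahead of the robot, y to its left, z up, the work surface at z = 0. Lengths are in m, angles in rad, forces in N, time in s.
With the tool pointing down it reaches from about 0.35 to 0.725 m from the base axis. Payload 4.3 kg.
Tool frame: the origin (TCP) lies on the centre line of the jaws, within the pads' length; the fingertips stand 19 mm ahead of it and the grasp point (between the pads) is the TCP; y points along the fingers, x is the direction in which the jaws open and shut, and the axes are right-handed (so a half turn about y gives the same grasp; the last joint's range is limited). The gripper opens to 85 mm and grips with 20 to 120 N. Pads are 22 mm wide; open, the fingers measure 114 mm over their backs; the gripper's body (76 mm by 85 mm) begins 54 mm behind the grasp point. The pads swing forward as they close: fully open they stand 13 mm farther back than shut.
Start: joints at [1.07, 0.377, 0.081, 1.274, 0, 1.46], TCP at [0.219, 0.532, 0.25] pointing down, gripper open.
Joint ranges: [-2.72, 2.72], [-0.84, 1.66], [-1.02, 1.22], [-1.77, 2.12], [-1.37, 1.28], [-3.14, 3.14]. Speed limits (rad/s): [2.57, 2.57, 3.14, 3.14, 3.14, 3.14].

## Interface

Orientations are given as a unit quaternion [x, y, z, w].
In Python, from station import manip, capture gives the robot as it stands.
- The arm moves only by the shell command python3 -m creep 'ROWS' [OPENING] [FORCE]. ROWS is JSON, one flat list of numbers, 6 for each row, row after row: the shift along the tool's x, y, z in mm, then the turn, a rotation vector about the tool's x, y, z in rad. A call has 1 to 12 rows; each row shifts and turns the pose as measured when the row begins, along the tool's axes as they then stand; what a row does not reach is not made up. A row lasts 1/10 s, in which the tool goes at most 50 mm and 8.59 degrees, less where a joint would pass 70% of its speed; a pose out of reach is approached as far as the arm can. A call is refused whole if a number of a shift passes 50 or a number of a turn 0.15, either way. A call with a gripper value outside its range is refused whole. OPENING is the finger opening in mm, from 0 to 85.4, set as the call begins (- or left out, the last holds). The fingers move at their own pace and stop on an object; FORCE is the grip in N (left out, the last holds). Time passes only in rows, so rows that do not move let the fingers close. It gives the time, the measured TCP pose, the force and the opening at its end, in the units of the state.
- manip.get_obs(): the state, without advancing time (a new reading comes with each control period).
- capture(name): name is "scene" or "top" or "wrist"; returns a dict with "pixels" (480x640x3 uint8, blue, green, red), "K" (3x3 intrinsics, pixels), "camera_from_world" (4x4, takes a point from world to camera coordinates). Camera axes: x right, y down, z forward; pixel columns grow to the right and rows downward; lengths in m; the calibration is good to about 2 mm. A picture is of the moment at which its call begins. There is no depth.
- manip.finish_job(): hands the job in, once; it reports no verdict.
The state is a dict: "time_s": time; "joints": joint angles; "joint_vel": joint speeds; "joint_efforts": joint torques, N m; "position": TCP position; "ee_rot": TCP orientation; "force": force on the tool from outside, world axes, zero at the start; "wrist_torque": the same for the moment, N m; "finger_gap": finger opening in m.
Only numpy, scipy, OpenCV 4.12 (cv2) and the standard library are available. Lean on these libraries where they do the work, as an engineer would, in place of code of your own. Each camera call takes 0.05 s, during which the arm holds its last target. There are 200 camera calls.

## Task

Slide the rail's locking strip fully open to its left end stop, then lift the three or four shelf brackets out of the carton, hook each one's claws into the slots of an upright of its own and press it down until it locks. When all of them hang locked, slide the strip back fully home to its right end stop, without shifting the vacuum, tub or parcel and without tipping the carton over.

Things in the scene. Friction and masses are not known exactly. Their poses are not given: they have to be found in the camera images.
- bracketA: steel channel arm, 150 mm long (x), 36 wide (y), 56 tall (z), 0.3 kg, dark cut-outs in its sides; origin: centre of the underside, x towards the claw end, z up. At the other end a lip 6 mm thick stands 14 mm above the top. Stands upright in the carton at the start; held by its sides from above. Claws: see bracketA_heel. May be absent (three or four are there)
- bracketB: another bracket exactly like bracketA; may be absent
- bracketC: another bracket exactly like bracketA; may be absent
- bracketD: another bracket exactly like bracketA; may be absent
- bracketA_heel (a point): point of bracketA on its back face (x +75, y 0, z +46 mm), axes as the bracket. Two claws 6 mm thick stand on that face at y = +-12 mm: shank z 46 to 56 mm (top flush with the arm) reaching 11.5 mm past the face, ending in a tooth 5 mm thick that hangs down to z = 34, leaving a 6.5 mm gap between face and tooth
- bracketB_heel (a point): point of bracketB on its back face (x +75, y 0, z +46 mm), axes as the bracket; claws as at bracketA_heel
- bracketC_heel (a point): point of bracketC on its back face (x +75, y 0, z +46 mm), axes as the bracket; claws as at bracketA_heel
- bracketD_heel (a point): point of bracketD on its back face (x +75, y 0, z +46 mm), axes as the bracket; claws as at bracketA_heel
- seat0 (a point): front face of the rightmost upright (counting from the robot's right), midway between its two slots at their lower edge, 130 mm up. Axes as the rail. Slots: 13 mm wide, centres at y = +-12 mm, z 0 to 32 mm, sheet 4 mm thick. Claws go in level, heel 13 to 21 mm above this point, until the bracket's back touches the upright, then down, kept against it; locked, heel and this point nearly meet
- seat1 (a point): front face of the second upright (counting from the robot's right), midway between its two slots at their lower edge, 130 mm up. Axes as the rail; slots as at seat0
- seat2 (a point): front face of the third upright (counting from the robot's right), midway between its two slots at their lower edge, 130 mm up. Axes as the rail; slots as at seat0
- seat3 (a point): front face of the leftmost upright (counting from the robot's right), midway between its two slots at their lower edge, 130 mm up. Axes as the rail; slots as at seat0
- rail: grey fixed slotted rail: four uprights 50 mm wide, 90 mm apart, 190 tall, foot 360 wide. Origin on the table under the middle of its front face; x into the uprights, away from the robot, y left along the rail. Behind each slot pair a sprung roller yields (4 to 7 N) as claws go in and snaps over them when the bracket is pressed down (about 5 to 10 N)
- lock (a joint): m; aluminium locking strip on the rail's front, slides along rail y, stays put, friction 2 N. 0 = right end stop, locked: four tabs 40 mm wide hang before the slots, from 14 mm above their lower edge up, just over a bracket that is pressed down, in the way of any other; 0.045 = left end stop, open: tabs between the uprights, slots free
- lock_grip (a point): top centre of the strip's black knob, 30 mm (x) by 24 (y, along the slide) by 45 tall, above the rail (rail y = joint value), top 237 mm above the table; free on both sides down to 45 mm below its top
- carton: open loose cardboard carton, 210 (x) by 338 (y) by 65 mm tall, walls and floor 5 mm; origin under its centre. Four shallow cradle channels along x (46 mm wide, at y = +-38 and +-114, ribs up to 15 mm above the table) hold the brackets upright, claws towards +x. At least 25 mm beside each bracket for the fingers
- vacuum: yellow and black hand-held vacuum cleaner, 400 mm long, 97 mm tall, lying beyond the carton; bystander; origin under its middle
- tub: green plastic tub with white lid, 140 x 110 x 97 mm, to the left; bystander; origin under its centre
- parcel: closed cardboard parcel, 120 x 150 x 80 mm, left of the rail; bystander; origin under its centre
Things that resemble listed ones, but are neither listed nor needed, are in the scene too. What is shaped like the bracketC but red is not meant. Leave any green look-alike of the bracketA alone.

How it is judged:
On the way, in this order (a step that is already met when the one before it is completed fails the run):
1. the locking strip is at its left end stop (open) (value of joint lock above 0.041 m), for 0.2 s.
2. every bracket present hangs by its claws in an upright, pressed down to its seat (((x of bracketA_heel in the frame of seat0 between -0.006 and 0.004 m and y of bracketA_heel in the frame of seat0 between -0.007 and 0.007 m and z of bracketA_heel in the frame of seat0 between -0.004 and 0.004 m) or (x of bracketA_heel in the frame of seat1 between -0.006 and 0.004 m and y of bracketA_heel in the frame of seat1 between -0.007 and 0.007 m and z of bracketA_heel in the frame of seat1 between -0.004 and 0.004 m) or (x of bracketA_heel in the frame of seat2 between -0.006 and 0.004 m and y of bracketA_heel in the frame of seat2 between -0.007 and 0.007 m and z of bracketA_heel in the frame of seat2 between -0.004 and 0.004 m) or (x of bracketA_heel in the frame of seat3 between -0.006 and 0.004 m and y of bracketA_heel in the frame of seat3 between -0.007 and 0.007 m and z of bracketA_heel in the frame of seat3 between -0.004 and 0.004 m)) and angle between each of bracketA, bracketB, bracketC, bracketD's own z axis and vertical below 0.12 rad and ((x of bracketB_heel in the frame of seat0 between -0.006 and 0.004 m and y of bracketB_heel in the frame of seat0 between -0.007 and 0.007 m and z of bracketB_heel in the frame of seat0 between -0.004 and 0.004 m) or (x of bracketB_heel in the frame of seat1 between -0.006 and 0.004 m and y of bracketB_heel in the frame of seat1 between -0.007 and 0.007 m and z of bracketB_heel in the frame of seat1 between -0.004 and 0.004 m) or (x of bracketB_heel in the frame of seat2 between -0.006 and 0.004 m and y of bracketB_heel in the frame of seat2 between -0.007 and 0.007 m and z of bracketB_heel in the frame of seat2 between -0.004 and 0.004 m) or (x of bracketB_heel in the frame of seat3 between -0.006 and 0.004 m and y of bracketB_heel in the frame of seat3 between -0.007 and 0.007 m and z of bracketB_heel in the frame of seat3 between -0.004 and 0.004 m)) and ((x of bracketC_heel in the frame of seat0 between -0.006 and 0.004 m and y of bracketC_heel in the frame of seat0 between -0.007 and 0.007 m and z of bracketC_heel in the frame of seat0 between -0.004 and 0.004 m) or (x of bracketC_heel in the frame of seat1 between -0.006 and 0.004 m and y of bracketC_heel in the frame of seat1 between -0.007 and 0.007 m and z of bracketC_heel in the frame of seat1 between -0.004 and 0.004 m) or (x of bracketC_heel in the frame of seat2 between -0.006 and 0.004 m and y of bracketC_heel in the frame of seat2 between -0.007 and 0.007 m and z of bracketC_heel in the frame of seat2 between -0.004 and 0.004 m) or (x of bracketC_heel in the frame of seat3 between -0.006 and 0.004 m and y of bracketC_heel in the frame of seat3 between -0.007 and 0.007 m and z of bracketC_heel in the frame of seat3 between -0.004 and 0.004 m)) and ((x of bracketD_heel in the frame of seat0 between -0.006 and 0.004 m and y of bracketD_heel in the frame of seat0 between -0.007 and 0.007 m and z of bracketD_heel in the frame of seat0 between -0.004 and 0.004 m) or (x of bracketD_heel in the frame of seat1 between -0.006 and 0.004 m and y of bracketD_heel in the frame of seat1 between -0.007 and 0.007 m and z of bracketD_heel in the frame of seat1 between -0.004 and 0.004 m) or (x of bracketD_heel in the frame of seat2 between -0.006 and 0.004 m and y of bracketD_heel in the frame of seat2 between -0.007 and 0.007 m and z of bracketD_heel in the frame of seat2 between -0.004 and 0.004 m) or (x of bracketD_heel in the frame of seat3 between -0.006 and 0.004 m and y of bracketD_heel in the frame of seat3 between -0.007 and 0.007 m and z of bracketD_heel in the frame of seat3 between -0.004 and 0.004 m))), for 0.2 s.
3. the locking strip is back at its right end stop (locked) (value of joint lock below 0.004 m), for 0.2 s.
At the end, for the whole second after the job is handed in: Every bracket present hangs in an upright at rest, its heel point within 4 mm in height, 7 mm sideways and -6/+4 mm in depth of that upright's seat point and level within 0.12 rad, and the locking strip is within 4 mm of its right end stop (all of step 2 and value of joint lock below 0.004 m and linear speed of each of bracketA, bracketB, bracketC, bracketD below 0.02 m/s); the robot touches nothing.
It fails at once if a bystander (vacuum, tub, parcel) is shifted by more than 30 mm (distance of any of vacuum, tub, parcel from where it was at the start of the episode above 0.03 m).
It fails at once if the carton is tipped over (angle between carton's own z axis and vertical above 0.5 rad).
Of bracketA, bracketB, bracketC, bracketD only 3 to 4 are there at a start; the rules pass over those that are not, and their reading is None.
At some moment in a run one of carton may be knocked a few centimetres aside while the robot is not near it.
It also fails if it takes over 210 s, if anything falls off the work surface, if the arm or the gripper's body presses on something with over 40 N, if the wrist force passes 120 N, or if a joint passes its speed limit or range.

## Working session

There is one attempt and no reset: what is moved stays moved. The work goes in short steps, Python scripts to look and compute and a shell command to move; the robot and the scene stay as the last step left them, time stands still between calls to the robot, and variables do not carry over. Pictures are saved under pics/ and viewed, about 12 in all and at most 16, crops included, and the job is handed in when it is done.

```bash
ls; mkdir -p pics; python3 - <<'E'
from station import manip, capture
import cv2,numpy as np
for n in("scene","top"):
    c=capture(n);cv2.imwrite(f"pics/{n}0.png",c["pixels"]);print(n,c["K"].tolist(),np.round(c["camera_from_world"],4).tolist())
o=manip.get_obs();print(o)
E
```

```text
pics
scene [[505.30649067455056, 0.0, 316.50224617091214], [0.0, 505.30649067455056, 235.38548448877035], [0.0, 0.0, 1.0]] [[-0.7951, 0.6063, -0.0179, 0.3552], [0.4247, 0.5355, -0.73, -0.0763], [-0.433, -0.588, -0.6832, 1.7325], [0.0, 0.0, 0.0, 1.0]]
top [[451.97955630243285, 0.0, 320.48914756609497], [0.0, 451.97955630243285, 247.6126691117522], [0.0, 0.0, 1.0]] [[0.0244, -0.9997, -0.0008, -0.0058], [-0.9944, -0.0242, -0.1024, 0.4527], [0.1024, 0.0033, -0.9947, 1.6402], [0.0, 0.0, 0.0, 1.0]]
{'time_s': 0.1, 'joints': array([1.06968117e+00, 3.77987984e-01, 7.97851558e-02, 1.27439047e+00,
       7.74397780e-06, 1.46047261e+00]), 'joint_vel': array([-0.00088906, -0.00186664,  0.00392054, -0.00125642, -0.00144466,
       -0.0020386 ]), 'joint_efforts': array([ 3.33132002e-04, -4.64693677e+01,  2.70582336e+01,  1.19698790e-02,
       -9.67243318e-05,  4.17531396e-07]), 'position': array([0.21877396, 0.53117262, 0.24946536]), 'ee_rot': array([ 0.58785336,  0.39284304, -0.39397282, -0.58727182]), 'force': array([-0.27889761, -0.99420197,  0.27971978]), 'wrist_torque': array([-0.02781456, -0.01477837, -0.00750789]), 'finger_gap': 0.08570902914761962}
```

View pics/scene0.png

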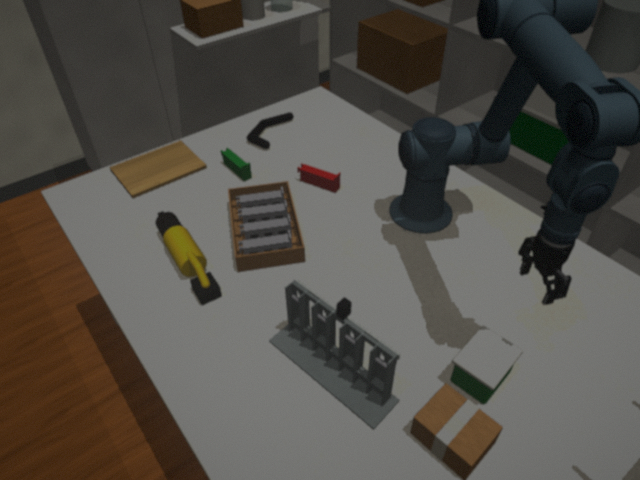

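View pics/top0.png

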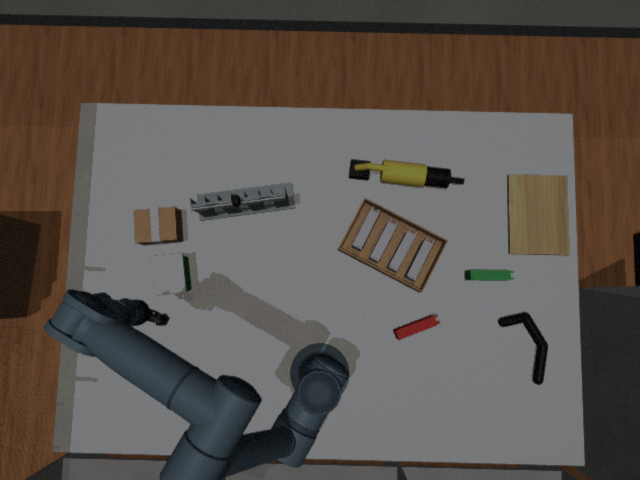

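```bash
cat > h.py <<'E'
from station import manip, capture
import cv2,numpy as np
from scipy.spatial.transform import Rotation as R
def px2w(c,uv,z):
    uv=np.atleast_2d(np.array(uv,float)); T=c["camera_from_world"]; r=T[:3,:3].T; o=-r@T[:3,3]
    d=(r@np.linalg.inv(c["K"])@np.c_[uv,np.ones(len(uv))].T).T
    z=np.broadcast_to(z,len(uv)); s=(z-o[2])/d[:,2]
    return o+d*s[:,None]
def w2px(c,p):
    p=np.atleast_2d(np.array(p,float)); T=c["camera_from_world"]; q=(c["K"]@(p@T[:3,:3].T+T[:3,3]).T).T
    return q[:,:2]/q[:,2:]
def grab(cam,name,box=None,s=1):
    c=capture(cam); im=c["pixels"]
    if box: im=im[box[1]:box[3],box[0]:box[2]]
    cv2.imwrite(f"pics/{name}.png",cv2.resize(im,None,fx=s,fy=s,interpolation=cv2.INTER_CUBIC))
    return c
def to(p,yaw):
    "shift (mm) in tool axes and turn needed to reach p, tool down, jaw axis (tool x) at yaw (mod pi)"
    o=manip.get_obs(); r=R.from_quat(o["ee_rot"])
    best=None
    for k in(0,np.pi):
        a=yaw+k; x=np.array([np.cos(a),np.sin(a),0]); y=np.array([0,0,-1.]); t=R.from_matrix(np.c_[x,y,np.cross(x,y)])
        v=(r.inv()*t).as_rotvec()
        if best is None or np.linalg.norm(v)<np.linalg.norm(best[0]): best=(v,t)
    d=np.array(p)-o["position"]
    print("now",np.round(o["position"],4),"yawx",np.round(np.arctan2(*r.as_matrix()[1::-1,0]),3),"shift now",np.round(1000*r.inv().apply(d),1),"turn",np.round(best[0],3),"shift after turn",np.round(1000*best[1].inv().apply(d),1),"t",round(o["time_s"],1),"j",np.round(o["joints"],2))
def st():
    o=manip.get_obs(); print("t",o["time_s"],"p",np.round(o["position"],4),"F",np.round(o["force"],1),"gap",round(o["finger_gap"],4))
E
python3 - <<'E'
from h import *
c=grab("top","rail1",(185,170,305,230),6)
np.save("topcam.npy",c,allow_pickle=True)
print("knob",px2w(c,[236,200],.237)); print("rail foot",px2w(c,[[200,220],[295,209]],0.0))
print("carton",px2w(c,[[365,200],[446,240],[421,290],[339,249]],.065))
cv2.imwrite("pics/cart1.png",cv2.resize(c["pixels"][190:300,325:460],None,fx=5.5,fy=5.5,interpolation=cv2.INTER_CUBIC))
to([.4,.2,.35],0)
print(R.from_quat(manip.get_obs()["ee_rot"]).as_matrix().round(2))
E
```

```text
knob [[0.57910669 0.28200491 0.237     ]]
rail foot [[0.54833784 0.46031935 0.        ]
 [0.5988734  0.10480616 0.        ]]
carton [[ 0.6258516  -0.15205926  0.065     ]
 [ 0.48684349 -0.44506419  0.065     ]
 [ 0.30574082 -0.35557149  0.065     ]
 [ 0.44501262 -0.06140462  0.065     ]]
now [0.2188 0.5313 0.2496] yawx 1.18 shift now [-237.4 -100.1 -293.7] turn [ 1.00e-03  1.18e+00 -1.00e-03] shift after turn [ 181.2 -100.4 -331.3] t 0.1 j [ 1.07  0.38  0.08  1.27 -0.    1.46]
[[ 0.38 -0.   -0.92]
 [ 0.92 -0.    0.38]
 [-0.   -1.    0.  ]]
```

View pics/rail1.png

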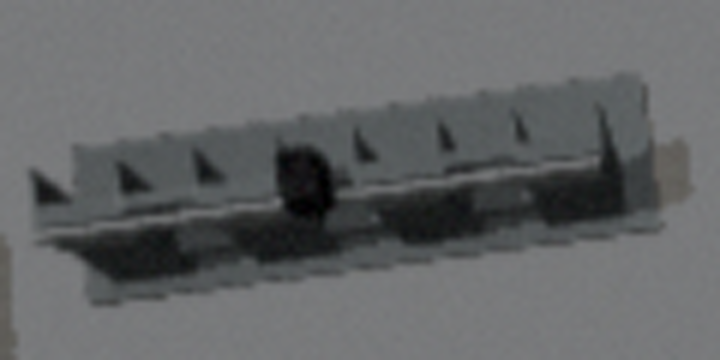

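View pics/cart1.png

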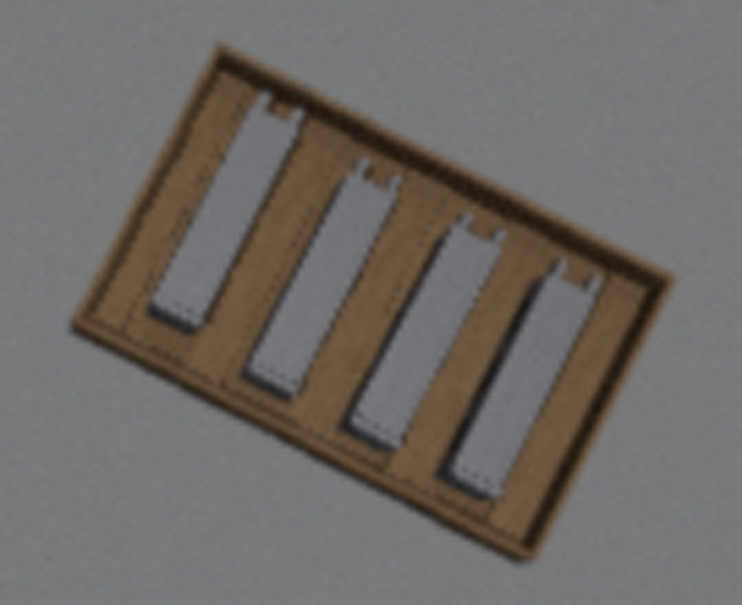

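```bash
python3 -m creep '[0,-28,0,0,-0.135,0, 0,-28,0,0,-0.135,0, 0,-28,0,0,-0.135,0, 0,-28,0,0,-0.13,0, -38,0,-25,0,0,0, -38,0,-25,0,0,0, -38,0,-25,0,0,0, -38,0,-25,0,0,0, -38,0,-25,0,0,0, -38,0,-25,0,0,0, -38,0,-25,0,0,0, -38,0,-25,0,0,0]' ; python3 - <<'E'
from h import *
to([.46,.265,.36],1.712)
c=grab("wrist","w2")
np.save("w2.npy",c,allow_pickle=True)
print(np.round(c["camera_from_world"],3).tolist(),w2px(c,[[.579,.282,.237]]))
E
```

```text
time_s: 1.35
position: [0.4714, 0.2596, 0.3618]
ee_rot: [-0.453, -0.54, 0.546, 0.453]
force: [0.9, 0.7, 0.3]
finger_gap: 0.0855
now [0.4714 0.2596 0.3618] yawx 1.751 shift now [ 7.4  1.8 10.2] turn [-0.007  0.039 -0.006] shift after turn [ 7.   1.8 10.5] t 1.4 j [ 0.39  0.31  0.27  1.54 -0.    0.21]
[[-0.18, 0.984, -0.005, -0.168], [0.952, 0.175, 0.252, -0.554], [0.249, 0.041, -0.968, 0.359], [0.0, 0.0, 0.0, 1.0]] [[326.70751338 403.12984834]]
```

View pics/w2.png

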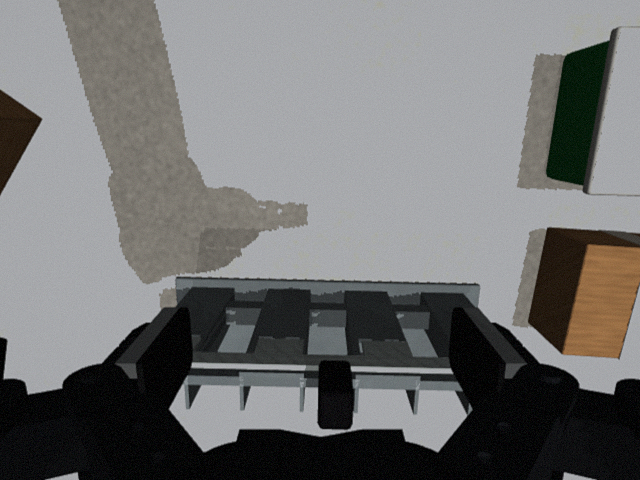

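```bash
python3 - <<'E'
from h import *
c=np.load("w2.npy",allow_pickle=True).item()
T=c["camera_from_world"];print("cam",-T[:3,:3].T@T[:3,3], c["K"][0])
for z in(0,.006,.01):
    a,b=px2w(c,[[177,279],[480,286]],z); d=b-a
    print(z,a,b,np.linalg.norm(d),"mid",(a+b)/2,"yaw",np.arctan2(d[1],d[0])-np.pi/2)
print("knob",px2w(c,[[337,402],[320,378],[354,378],[321,428],[352,428]],.237))
print("strip top line",px2w(c,[[192,356],[508,374]],.192))
# crop around rail with enhanced contrast
im=c["pixels"][260:440,160:500]; im=cv2.convertScaleAbs(im,alpha=2.2); cv2.imwrite("pics/w2c.png",cv2.resize(im,None,fx=2.35,fy=2.35,interpolation=cv2.INTER_CUBIC))
E
```

```text
cam [0.40765355 0.24761993 0.48619256] [430.44685283   0.         320.31776941]
0 [6.07821809e-01 1.07557047e-01 5.55111512e-17] [5.50658347e-01 4.65488748e-01 5.55111512e-17] 0.3624676035886048 mid [5.79240078e-01 2.86522897e-01 5.55111512e-17] yaw 0.15836755818247328
0.006 [0.60535158 0.10928553 0.006     ] [0.54889356 0.46280007 0.006     ] 0.35799446719226613 mid [0.57712257 0.2860428  0.006     ] yaw 0.15836755818247306
0.01 [0.60370475 0.11043786 0.01      ] [0.54771703 0.46100763 0.01      ] 0.3550123762613736 mid [0.57571089 0.28572274 0.01      ] yaw 0.15836755818247328
knob [[0.57690817 0.28854037 0.237     ]
 [0.56137575 0.27425996 0.237     ]
 [0.55732003 0.2960329  0.237     ]
 [0.59856391 0.28174334 0.237     ]
 [0.594724   0.30226994 0.237     ]]
strip top line [[0.58843618 0.18010017 0.192     ]
 [0.55939284 0.41992184 0.192     ]]
```

View pics/w2c.png

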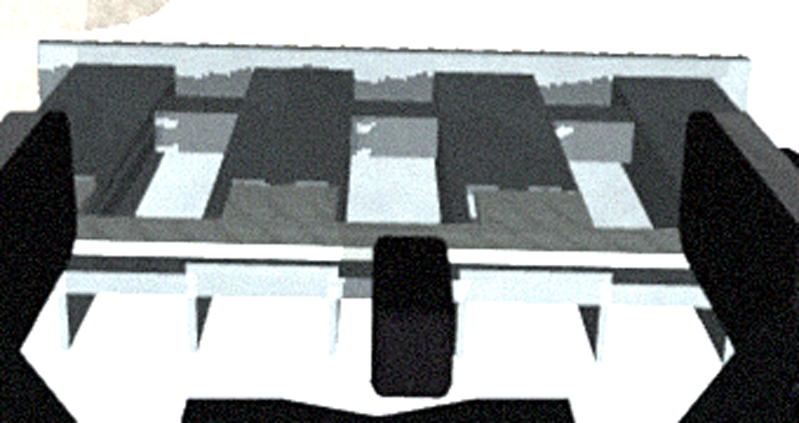

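```bash
python3 - <<'E'
from h import *
to([.58,.287,.30],1.72)
E
python3 -m creep '[5,0,-30,0,0.03,0, 0,0,-40,0,0,0, 0,15,-35,0,0,0, 0,25,0,0,0,0, 0,20,0,0,0,0, 0,0,0,0,0,0]' 60 30
python3 - <<'E'
from h import *
to([.58,.287,.22],1.72)
E
```

```text
now [0.4761 0.2543 0.361 ] yawx 1.744 shift now [  15.    60.3 -108.3] turn [-0.005  0.024 -0.012] shift after turn [  16.9   61.  -107.6] t 1.4 j [ 0.38  0.31  0.27  1.54 -0.01  0.21]
time_s: 2.0
position: [0.5844, 0.2704, 0.2926]
ee_rot: [-0.467, -0.526, 0.538, 0.465]
force: [-0.7, -0.3, -0.1]
finger_gap: 0.0601
now [0.5844 0.2704 0.2926] yawx 1.704 shift now [18.1 72.4  1.3] turn [-0.012 -0.016 -0.014] shift after turn [17.1 72.6  1.9] t 2.0 j [ 0.34  0.55  0.45  1.49 -0.01  0.21]
```

```bash
python3 -m creep '[17,0,2,-0.012,-0.016,-0.014, 0,0,0,0,0,0]' 60 30
python3 -m creep '[0,35,0,0,0,0, 0,35,0,0,0,0, 0,0,0,0,0,0]' 
python3 - <<'E'
from h import *
c=grab("wrist","w3")
to([.58,.287,.22],1.72)
E
```

```text
time_s: 2.2
position: [0.5792, 0.2884, 0.293]
ee_rot: [0.46, 0.537, -0.536, -0.462]
force: [0.3, 0.3, 0.1]
finger_gap: 0.0601
time_s: 2.5
position: [0.5798, 0.2916, 0.2279]
ee_rot: [0.461, 0.541, -0.533, -0.459]
force: [-0.3, -0.7, 0.2]
finger_gap: 0.0599
now [0.5812 0.2921 0.2311] yawx 1.725 shift now [-4.9 11.1  2.1] turn [0.015 0.005 0.005] shift after turn [-4.9 11.1  1.9] t 2.5 j [0.37 0.53 0.27 1.29 0.   0.21]
```

View pics/w3.png

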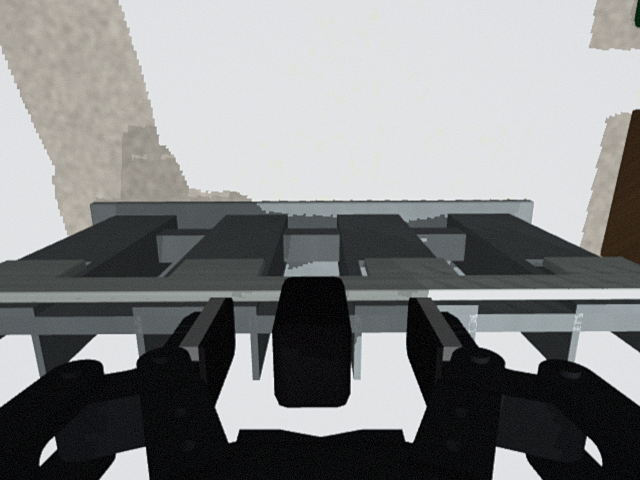

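```bash
python3 -m creep '[-2,8,0,0,0,0, 0,0,0,0,0,0, 0,0,0,0,0,0, 0,0,0,0,0,0, 0,0,0,0,0,0, 0,0,0,0,0,0]' 10 30
python3 -m creep '[12,0,0,0,0,0, 12,0,0,0,0,0, 12,0,0,0,0,0, 10,0,0,0,0,0, 8,0,0,0,0,0, 5,0,0,0,0,0]'
```

```text
time_s: 3.15
position: [0.584, 0.2913, 0.2296]
ee_rot: [0.463, 0.545, -0.529, -0.456]
force: [-0.4, -0.9, -3.7]
finger_gap: 0.0234
time_s: 3.75
position: [0.5778, 0.3312, 0.2292]
ee_rot: [-0.48, -0.53, 0.539, 0.446]
force: [1.1, -16.8, 0.8]
finger_gap: 0.0233
```

```bash
python3 -m creep '[10,0,0,0,0,0, 10,0,0,0,0,0, 0,0,0,0,0,0]'
python3 -m creep '[0,0,0,0,0,0, 0,0,0,0,0,0, 0,0,0,0,0,0, 0,-45,0,0,0,0, 0,-45,0,0,0,0, 0,-45,0,0,0,0, 0,0,-45,0,0,0, 0,0,-45,0,0,0, 0,0,0,0,0,0]' 60
python3 - <<'E'
from h import *
c=grab("wrist","w4"); np.save("w4.npy",c,allow_pickle=True)
to([.46,.265,.36],1.72)
E
```

```text
time_s: 4.05
position: [0.578, 0.3309, 0.2289]
ee_rot: [-0.494, -0.516, 0.546, 0.439]
force: [0.8, 2.7, -9.1]
finger_gap: 0.0235
time_s: 4.95
position: [0.6223, 0.3497, 0.3514]
ee_rot: [-0.49, -0.52, 0.547, 0.438]
force: [1.8, 1.8, -2.9]
finger_gap: 0.0601
now [0.6227 0.3513 0.3558] yawx 1.71 shift now [-63.1  -4.3 173. ] turn [ 0.028 -0.009 -0.077] shift after turn [-61.2  -4.2 173.7] t 5.0 j [ 0.46  0.86  1.22  1.92 -0.08  0.32]
```

View pics/w4.png

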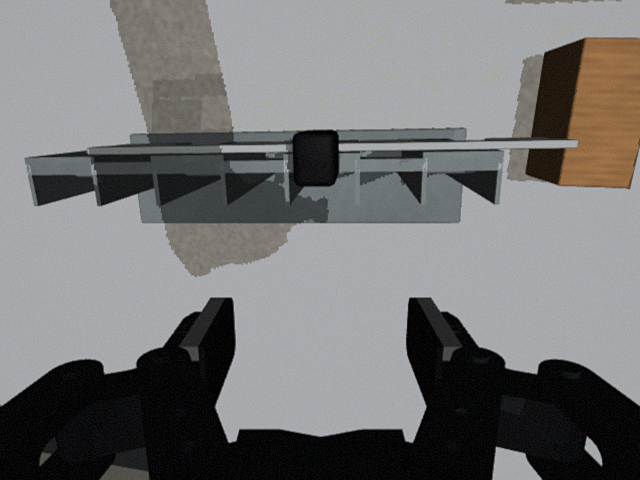

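```bash
python3 - <<'E'
from h import *
c=np.load("w4.npy",allow_pickle=True).item()
T=c["camera_from_world"];print("cam",-T[:3,:3].T@T[:3,3])
g=cv2.cvtColor(c["pixels"],cv2.COLOR_BGR2GRAY)
f=px2w(c,[[131,135],[466,128],[460,222],[141,222]],.006); print(f.round(4))
d=f[1]-f[0]; yaw=np.arctan2(d[1],d[0])-np.pi/2; print("yaw front",yaw, np.linalg.norm(d)); d=f[2]-f[3]; print("yaw back",np.arctan2(d[1],d[0])-np.pi/2, np.linalg.norm(d))
m=f.mean(0); print("foot mid",m)
ex=np.array([np.cos(yaw),np.sin(yaw)]); ey=np.array([-ex[1],ex[0]])
k=px2w(c,[316,160],.237)[0]; print("knob",k,"rail rel",(k-m)[:2]@ex,(k-m)[:2]@ey)
w=px2w(c,[[34,205],[99,205],[157,205],[228,205],[288,204],[360,203],[422,203],[498,203]],.19)  # back top corners
print("walls rel",[(round(float((p-m)[:2]@ex),4),round(float((p-m)[:2]@ey),4)) for p in w])
s=px2w(c,[[90,151],[577,144]],.19);d=s[1]-s[0]; print("strip yaw",np.arctan2(d[1],d[0])-np.pi/2,[(round(float((p-m)[:2]@ex),4),round(float((p-m)[:2]@ey),4)) for p in s])
im=cv2.convertScaleAbs(c["pixels"][110:240,10:610],alpha=1.5); cv2.imwrite("pics/w4c.png",cv2.resize(im,None,fx=1.33,fy=1.33*1.5,interpolation=cv2.INTER_CUBIC))
E
```

```text
cam [0.55373509 0.34895424 0.4735907 ]
[[0.605  0.1086 0.006 ]
 [0.5474 0.462  0.006 ]
 [0.6451 0.4784 0.006 ]
 [0.7019 0.1218 0.006 ]]
yaw front 0.16138642021164573 0.35801661201111906
yaw back 0.15786620389534023 0.36107830753517905
foot mid [0.62483631 0.29270516 0.006     ]
knob [0.57818354 0.3310021  0.237     ] rail rel -0.0398927216115476 0.04529576740699228
walls rel [(-0.0072, -0.1605), (-0.0069, -0.1123), (-0.0066, -0.0702), (-0.0063, -0.0201), (-0.0067, 0.0213), (-0.007, 0.0697), (-0.0067, 0.1103), (-0.0064, 0.1588)]
strip yaw 0.1581423511142117 [(-0.044, -0.1123), (-0.043, 0.2028)]
```

View pics/w4c.png

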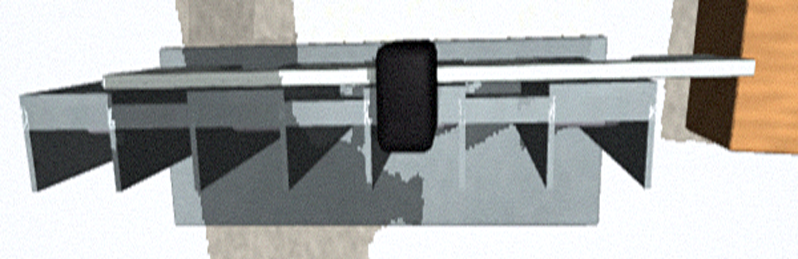

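```bash
python3 -m creep '[-20,-5,45,0.028,0,-0.077, -40,0,45,0,0,0, -45,0,45,0,0.06,0, -48,0,20,0,0.13,0, -48,0,0,0,0.13,0, -48,0,0,0,0.13,0, -48,0,0,0,0.13,0, -48,0,0,0,0,0]' 60
python3 - <<'E'
from h import *
to([.43,-.235,.38],1.106)
E
```

```text
time_s: 5.8
position: [0.4973, 0.0453, 0.3845]
ee_rot: [0.616, 0.397, -0.36, -0.578]
force: [0.9, -1.0, 0.1]
finger_gap: 0.0598
now [0.4973 0.0453 0.3845] yawx 1.13 shift now [-282.2    4.6  -58.6] turn [0.074 0.023 0.016] shift after turn [-280.7    4.5  -65.5] t 5.8 j [-0.03  0.16  0.13  1.47 -0.02  0.41]
```

```bash
python3 -m creep '[-46,0,-11,0.074,0.023,0.016, -46,0,-11,0,0,0, -46,0,-11,0,0,0, -46,0,-11,0,0,0, -46,0,-11,0,0,0, -46,0,-11,0,0,0, 0,0,0,0,0,0]' 60
python3 - <<'E'
from h import *
to([.43,-.235,.38],1.106)
c=grab("wrist","w5"); np.save("w5.npy",c,allow_pickle=True)
E
```

```text
time_s: 6.5
position: [0.4343, -0.2427, 0.4058]
ee_rot: [0.615, 0.382, -0.363, -0.587]
force: [-0.5, -0.4, 0.7]
finger_gap: 0.0602
now [ 0.4343 -0.2427  0.4058] yawx 1.109 shift now [ 4.9 25.4  8.5] turn [0.049 0.003 0.002] shift after turn [ 5.  25.8  7.2] t 6.5 j [-0.64  0.19  0.22  1.56  0.01 -0.18]
```

View pics/w5.png

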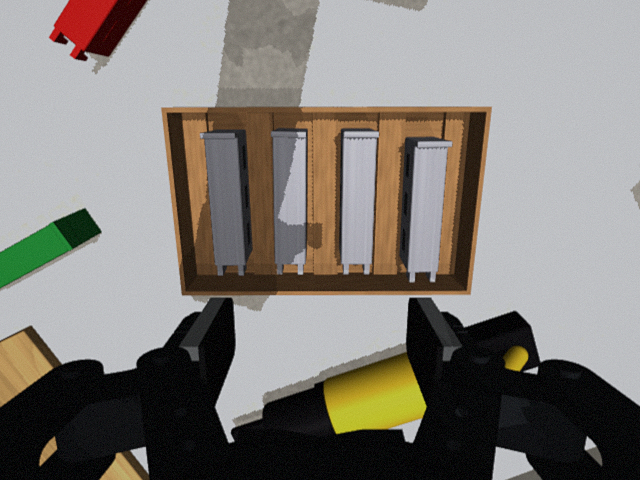

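```bash
python3 - <<'E'
from h import *
c=np.load("w5.npy",allow_pickle=True).item()
hsv=cv2.cvtColor(c["pixels"],cv2.COLOR_BGR2HSV); 
for r in(170,200,230,255):
    lo=(hsv[r,185:475,1]<70); e=np.flatnonzero(np.diff(lo.astype(int)))+186; print(r,e.tolist())
k=px2w(c,[[164,108],[490,108],[470,293],[184,293]],.065); print("carton",k.round(3),k.mean(0).round(4))
d=k[2]-k[1];d2=k[3]-k[0];print("yaws",np.arctan2(d[1],d[0]),np.arctan2(d2[1],d2[0]))
# far-end mid and near-lip mid
far=px2w(c,[[231,267],[290,264],[358,264],[424,271]],.061)
near=px2w(c,[[223,134],[289.5,132.5],[359.5,133.5],[428.5,145]],.075)
for f,n in zip(far,near):
    v=f-n; print("far",f.round(4),"near",n.round(4),"len",np.linalg.norm(v[:2]).round(3),"yaw",np.arctan2(v[1],v[0]).round(3),"mid",((f+n)/2).round(4))
E
```

```text
170 [207, 248, 273, 307, 340, 376, 404, 407, 408, 446]
200 [209, 246, 247, 249, 273, 307, 340, 375, 402, 405, 406, 444]
230 [212, 251, 274, 307, 341, 373, 401, 403, 405, 441]
255 [214, 249, 275, 306, 340, 372, 400, 439]
carton [[ 0.302 -0.355  0.065]
 [ 0.451 -0.057  0.065]
 [ 0.636 -0.147  0.065]
 [ 0.487 -0.447  0.065]] [ 0.4691 -0.2516  0.065 ]
yaws -0.45404125163261705 -0.45843754137025355
far [ 0.4845 -0.3828  0.061 ] near [ 0.3519 -0.3123  0.075 ] len 0.15 yaw -0.488 mid [ 0.4182 -0.3476  0.068 ]
far [ 0.5116 -0.3201  0.061 ] near [ 0.3807 -0.251   0.075 ] len 0.148 yaw -0.485 mid [ 0.4461 -0.2855  0.068 ]
far [ 0.5466 -0.2498  0.061 ] near [ 0.4133 -0.1877  0.075 ] len 0.147 yaw -0.436 mid [ 0.4799 -0.2187  0.068 ]
far [ 0.5886 -0.1849  0.061 ] near [ 0.4552 -0.129   0.075 ] len 0.145 yaw -0.397 mid [ 0.5219 -0.1569  0.068 ]
```

```bash
python3 - <<'E'
from h import *
to([.522,-.157,.12],1.174)
E
python3 -m creep '[47,0,-25,0.049,-0.06,0, 47,0,-25,0,0,0, 20,30,0,0,0,0, 0,45,0,0,0,0, 0,45,0,0,0,0, 0,45,0,0,0,0, 0,45,0,0,0,0, 0,0,0,0,0,0]' 62 60
python3 - <<'E'
from h import *
to([.522,-.157,.04],1.174); st(); st()
E
```

```text
now [ 0.4349 -0.2404  0.4066] yawx 1.112 shift now [112.4 288.7 -26.8] turn [ 0.05  -0.063  0.002] shift after turn [110.6 286.6 -48.1] t 6.5 j [-0.64  0.18  0.22  1.56  0.01 -0.18]
time_s: 7.35
position: [0.5418, -0.1423, 0.2084]
ee_rot: [0.595, 0.406, -0.387, -0.576]
force: [-1.0, 1.1, -0.7]
finger_gap: 0.0623
now [ 0.5418 -0.1423  0.2084] yawx 1.19 shift now [-22.2 167.6  19.3] turn [0.038 0.016 0.008] shift after turn [-21.2 168.4  12.6] t 7.3 j [-0.37  0.33 -0.1   1.11  0.01  0.01]
t 7.35 p [ 0.5418 -0.1423  0.2084] F [-1.   1.1 -0.7] gap 0.0623
t 7.35 p [ 0.5418 -0.1423  0.2084] F [-1.   1.1 -0.7] gap 0.0623
```

```bash

python3 -m creep '[-21,0,12,0.038,0.016,0.008, 0,30,0,0,0,0, 0,35,0,0,0,0, 0,20,0,0,0,0, 0,0,0,0,0,0]' 62 60
python3 - <<'E'
from h import *
to([.522,-.157,.04],1.174)
E
```

```text
time_s: 7.85
position: [0.5369, -0.155, 0.1406]
ee_rot: [0.595, 0.401, -0.388, -0.578]
force: [0.2, -1.5, 0.1]
finger_gap: 0.0618
now [ 0.5369 -0.155   0.1406] yawx 1.184 shift now [ -7.6 100.1  16.1] turn [0.03  0.01  0.002] shift after turn [ -7.6 100.6  13. ] t 7.8 j [-0.4   0.38 -0.21  0.95  0.   -0.01]
```

```bash

python3 -m creep '[-7,0,14,0.03,0.01,0, 0,0,0,0.01,0,0, 0,35,0,0,0,0, 0,30,0,0,0,0, 0,0,0,0,0,0]' 62 60
python3 - <<'E'
from h import *
to([.522,-.157,.04],1.174)
c=grab("wrist","w6"); np.save("w6.npy",c,allow_pickle=True)
E
```

```text
time_s: 8.35
position: [0.531, -0.1586, 0.0891]
ee_rot: [0.591, 0.395, -0.389, -0.586]
force: [0.4, 0.5, 1.0]
finger_gap: 0.062
now [ 0.531  -0.1586  0.0891] yawx 1.176 shift now [-2.1 49.   9.4] turn [0.011 0.002 0.002] shift after turn [-2.  49.1  8.9] t 8.3 j [-0.41  0.43 -0.28  0.85  0.   -0.01]
```

View pics/w6.png

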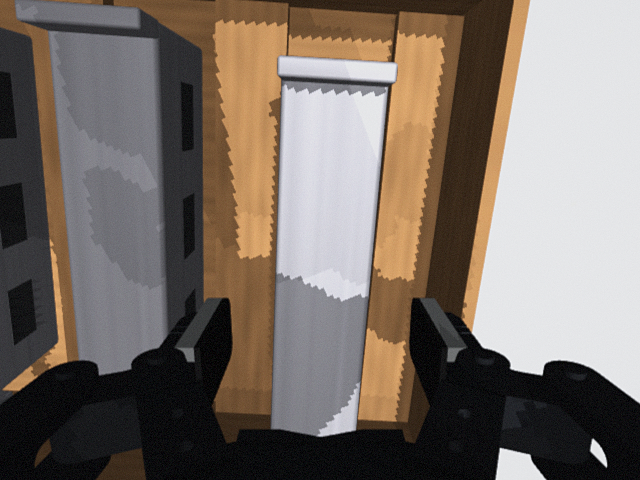

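```bash

python3 -m creep '[-1,25,9,0.011,0,0, 0,22,0,0,0,0, 0,5,0,0,0,0, 0,0,0,0,0,0]' 62 60
python3 -m creep '[0,0,0,0,0,0, 0,0,0,0,0,0, 0,0,0,0,0,0, 0,0,0,0,0,0, 0,0,0,0,0,0, 0,0,0,0,0,0]' 20 80
python3 - <<'E'
from h import *
to([.522,-.157,.04],1.174)
E
```

```text
time_s: 8.8
position: [0.5314, -0.1598, 0.0482]
ee_rot: [0.593, 0.396, -0.388, -0.584]
force: [0.1, 0.8, 0.4]
finger_gap: 0.0619
time_s: 9.4
position: [0.534, -0.1608, 0.0531]
ee_rot: [0.595, 0.397, -0.387, -0.582]
force: [0.3, 0.9, -2.6]
finger_gap: 0.0351
now [ 0.534  -0.1608  0.0531] yawx 1.176 shift now [-1.2 12.8 12.9] turn [0.023 0.002 0.002] shift after turn [-1.2 13.1 12.6] t 9.4 j [-0.41  0.46 -0.33  0.76  0.   -0.01]
```

```bash

python3 -m creep '[0,1,0,0,0,0, 0,1,0,0,0,0, 0,12,6,0.02,0,0, 0,10,5,0.01,0,0, 0,2,0,0.002,0,0, 0,1,0,0,0,0]' 58 80
python3 -m creep '[0,1,0,0.003,0,0, 0,1,0,0.003,0,0, 0,1,0,0.003,0,0, 0,1,0,0.003,0,0, 0,1,0,0.003,0,0]' 20 100
python3 - <<'E'
from h import *
to([.522,-.157,.04],1.174)
E
```

```text
time_s: 10.0
position: [0.529, -0.1584, 0.0352]
ee_rot: [-0.587, -0.395, 0.391, 0.589]
force: [-3.7, 0.5, 7.3]
finger_gap: 0.0582
time_s: 10.5
position: [0.5295, -0.1583, 0.0345]
ee_rot: [-0.584, -0.392, 0.393, 0.593]
force: [-4.9, 3.2, 15.8]
finger_gap: 0.0353
now [ 0.5295 -0.1583  0.0345] yawx 1.176 shift now [-1.6 -5.5  7.5] turn [-0.012  0.002  0.006] shift after turn [-1.6 -5.5  7.4] t 10.5 j [-0.41  0.5  -0.32  0.76  0.01 -0.01]
```

```bash

python3 -m creep '[0,-30,0,-0.012,0,0, 0,-45,0,0,0,0, 0,-45,0,0,0,0, 0,-45,0,0,0,0, 0,-40,0,0,0,0, 10,-20,45,0,-0.1,0, 30,0,45,0,-0.11,0, 45,0,30,0,-0.11,0, 45,0,0,0,-0.11,0, 45,0,0,0,-0.11,0, 0,0,0,0,0,0]' 20 100
python3 - <<'E'
from h import *
to([.460,.403,.25],1.730)
E
```

```text
time_s: 11.6
position: [0.4285, 0.0515, 0.2547]
ee_rot: [-0.446, -0.537, 0.542, 0.469]
force: [0.2, -0.1, -2.8]
finger_gap: 0.0351
now [0.4285 0.0515 0.2547] yawx 1.734 shift now [341.6   9.  -88.4] turn [-0.026  0.004  0.019] shift after turn [342.1   4.7 -86.8] t 11.6 j [-0.04  0.11 -0.26  1.23  0.01 -0.2 ]
```

```bash

python3 -m creep '[45,0,0,-0.026,0,0.019, 48,0,0,0,0,0, 48,0,0,0,0,0, 48,0,-5,0,0,0, 48,0,-15,0,0,0, 48,0,-15,0,0,0, 45,0,-15,0,0,0, 0,0,0,0,0,0]' 20 100
python3 - <<'E'
from h import *
to([.460,.403,.1305],1.730)
E
```

```text
time_s: 12.4
position: [0.4233, 0.3897, 0.2395]
ee_rot: [-0.46, -0.529, 0.544, 0.462]
force: [0.0, -0.6, -1.8]
finger_gap: 0.0347
now [0.4233 0.3897 0.2395] yawx 1.722 shift now [  8.9 108.2 -40.4] turn [-0.019 -0.008 -0.012] shift after turn [  7.4 109.  -38.4] t 12.4 j [ 0.63  0.4   0.09  1.28 -0.    0.48]
```

```bash

python3 -m creep '[8,0,-10,-0.019,-0.008,-0.012, 0,40,-5,0,0,0, 0,40,0,0,0,0, 0,25,0,0,0,0, 0,0,0,0,0,0, 0,0,0,0,0,0]' 20 100
python3 - <<'E'
from h import *
to([.460,.403,.1305],1.730)
c=grab("wrist","w7"); np.save("w7.npy",c,allow_pickle=True)
E
```

```text
time_s: 13.0
position: [0.44, 0.3959, 0.1265]
ee_rot: [-0.46, -0.536, 0.538, 0.459]
force: [0.6, 0.4, -1.8]
finger_gap: 0.0353
now [0.44   0.3959 0.1265] yawx 1.726 shift now [  3.9  -4.1 -20.9] turn [-0.001 -0.004 -0.002] shift after turn [  3.9  -4.  -20.9] t 13.0 j [ 0.63  0.47 -0.1   1.   -0.    0.47]
```

View pics/w7.png

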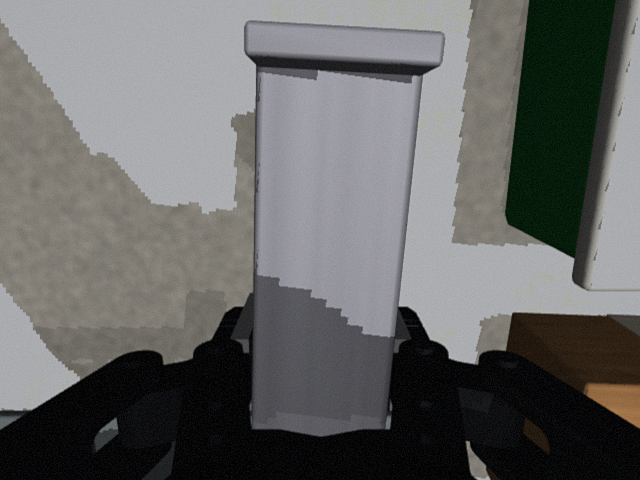

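```bash
python3 - <<'E'
from h import *
c=np.load("w7.npy",allow_pickle=True).item(); o=manip.get_obs(); r=R.from_quat(o["ee_rot"])
def P(b): # bracket coords mm (x toward claws) -> world ; tool z=-bracket x, tool x = bracket y, tool y = -bracket z
    b=np.array(b,float); t=np.c_[b[:,1],-(b[:,2]-29.5),-(b[:,0]-7.5)]/1000
    return o["position"]+r.apply(t)
print(w2px(c,P([[-75,0,70],[-75,18,70],[-75,-18,70],[-60,18,56],[-60,-18,56],[20,18,56],[20,-18,56]])).round(0))
E
```

```text
[[326.  28.]
 [427.  28.]
 [224.  28.]
 [407. 118.]
 [242. 118.]
 [391. 432.]
 [256. 432.]]
```

```bash
cat >> h.py <<'E'
O=np.array([.5853,.2860]); EX=np.array([.9874,.1583]); EY=np.array([-.1583,.9874])
def rail(x,y,z,dyaw=0.0):
    "TCP target in rail mm"
    o=manip.get_obs(); d=(o["position"][:2]-O); m=R.from_quat(o["ee_rot"]).as_matrix()
    print("RAIL now x %.1f y %.1f z %.1f dyaw %.3f"%(1e3*d@EX,1e3*d@EY,1e3*o["position"][2],np.arctan2(m[1,0],m[0,0])-1.730),"F rail",np.round([o["force"][:2]@EX,o["force"][:2]@EY,o["force"][2]],1),"gap",round(o["finger_gap"]*1e3,1))
    p=np.r_[O+EX*x/1e3+EY*y/1e3,z/1e3]; to(p,1.730+dyaw)
E
cat > r.py <<'E'
import sys; from h import *
rail(*map(float,sys.argv[1:]))
E
python3 -m creep '[2,-1,-1,0,-0.02,0, 2,-1,-1,0,0,0, 0,0,0,0,0,0]'; python3 r.py -100 135 130.5 0.02
```

```text
time_s: 13.35
position: [0.4441, 0.4014, 0.1333]
ee_rot: [0.455, 0.544, -0.54, -0.453]
force: [-0.8, 0.0, -2.1]
finger_gap: 0.0352
RAIL now x -121.2 y 136.3 z 133.3 dyaw 0.016 F rail [-0.8  0.1 -2.1] gap 35.2
now [0.4441 0.4014 0.1333] yawx 1.746 shift now [ -1.6   2.9 -21.2] turn [ 0.006 -0.004  0.001] shift after turn [ -1.7   2.8 -21.2] t 13.3 j [ 0.63  0.48 -0.08  1.01 -0.    0.45]
```

```bash
python3 -m creep '[-1,3,-10,0.006,0,0, 0,1,-11,0.003,0,0, 0,1,0,0,0,0]'; python3 r.py -85 135 130.5 0.02
```

```text
time_s: 13.65
position: [0.4671, 0.4062, 0.132]
ee_rot: [0.453, 0.544, -0.541, -0.454]
force: [-0.3, -0.6, -1.6]
finger_gap: 0.0354
RAIL now x -97.6 y 137.4 z 132.0 dyaw 0.018 F rail [-0.4 -0.6 -1.6] gap 35.4
now [0.4671 0.4062 0.132 ] yawx 1.748 shift now [ -2.6   1.5 -12.6] turn [ 0.003 -0.002  0.004] shift after turn [ -2.6   1.5 -12.6] t 13.7 j [ 0.61  0.52 -0.01  1.04  0.    0.44]
```

```bash
python3 -m creep '[-2.5,2,0,0.003,0,0, 0,1,-6,0,0,0, 0,1,-6,0,0,0]'; python3 r.py -70 135 130.5 0.02; python3 -m creep '[0,1,-5,0,0,0, 0,1,-5,0,0,0, 0,1,0,0,0,0]'; python3 r.py -67 135 130.5 0.02
```

```text
time_s: 13.95
position: [0.4789, 0.4061, 0.1288]
ee_rot: [0.452, 0.543, -0.542, -0.455]
force: [-0.0, -0.2, -2.1]
finger_gap: 0.0355
RAIL now x -86.1 y 135.4 z 128.8 dyaw 0.019 F rail [-0.1 -0.2 -2.1] gap 35.5
now [0.4789 0.4061 0.1288] yawx 1.749 shift now [ -0.7  -1.7 -16. ] turn [-0.    -0.001  0.004] shift after turn [ -0.8  -1.7 -16. ] t 13.9 j [0.6  0.54 0.02 1.05 0.   0.42]
time_s: 14.25
position: [0.4903, 0.4081, 0.1255]
ee_rot: [0.453, 0.544, -0.541, -0.455]
force: [-0.0, -0.2, -1.9]
finger_gap: 0.0353
RAIL now x -74.5 y 135.6 z 125.5 dyaw 0.019 F rail [-0.1 -0.2 -1.9] gap 35.3
now [0.4903 0.4081 0.1255] yawx 1.749 shift now [-0.8 -5.  -7.5] turn [ 0.    -0.001  0.004] shift after turn [-0.8 -5.  -7.4] t 14.2 j [0.59 0.56 0.04 1.05 0.   0.42]
```

```bash
python3 -m creep '[0,-4,0,0,0,0, 0,-1,0,0,0,0]'; python3 r.py -70 135 130.5 0.02; python3 -m creep '[0,0,-5,0,0,0, 0,0,-5,0,0,0, 0,0,0,0,0,0]'; python3 r.py -67 135 130.5 0.02
```

```text
time_s: 14.45
position: [0.49, 0.4079, 0.1302]
ee_rot: [0.452, 0.543, -0.542, -0.455]
force: [-0.4, 1.4, -2.9]
finger_gap: 0.0352
RAIL now x -74.8 y 135.5 z 130.2 dyaw 0.019 F rail [-0.1  1.5 -2.9] gap 35.2
now [0.49   0.4079 0.1302] yawx 1.749 shift now [-0.6 -0.3 -4.8] turn [-0.001 -0.001  0.004] shift after turn [-0.6 -0.3 -4.8] t 14.4 j [0.59 0.56 0.05 1.06 0.   0.42]
time_s: 14.75
position: [0.4961, 0.4089, 0.13]
ee_rot: [-0.45, -0.541, 0.545, 0.456]
force: [-5.3, -1.1, 1.7]
finger_gap: 0.0352
RAIL now x -68.6 y 135.5 z 130.0 dyaw 0.020 F rail [-5.4 -0.2  1.7] gap 35.2
now [0.4961 0.4089 0.13  ] yawx 1.75 shift now [-0.5 -0.5 -1.6] turn [-0.009  0.     0.004] shift after turn [-0.5 -0.5 -1.6] t 14.8 j [0.59 0.57 0.08 1.08 0.01 0.41]
```

```bash
python3 -m creep '[0,0,-5,0,0,0, 0,0,-5,0,0,0]'; python3 r.py -67 135 130.5 0.02; python3 -m creep '[0,0,-6,0,0,0, 0,0,-6,0,0,0]'; python3 r.py -67 135 130.5 0.02
```

```text
time_s: 14.95
position: [0.4977, 0.409, 0.1297]
ee_rot: [-0.446, -0.537, 0.55, 0.459]
force: [-17.7, -4.2, 9.9]
finger_gap: 0.0355
RAIL now x -67.1 y 135.3 z 129.7 dyaw 0.023 F rail [-18.1  -1.3   9.9] gap 35.5
now [0.4977 0.409  0.1297] yawx 1.753 shift now [-0.3 -0.8 -0. ] turn [-0.026  0.003  0.003] shift after turn [-0.3 -0.8 -0.1] t 14.9 j [0.58 0.59 0.11 1.11 0.01 0.4 ]
time_s: 15.15
position: [0.4978, 0.4086, 0.1289]
ee_rot: [-0.44, -0.531, 0.557, 0.463]
force: [-20.4, -5.7, 11.1]
finger_gap: 0.035
RAIL now x -67.0 y 134.9 z 128.9 dyaw 0.026 F rail [-21.   -2.4  11.1] gap 35.0
now [0.4978 0.4086 0.1289] yawx 1.756 shift now [ 0.1 -1.6  0.1] turn [-0.049  0.006  0.001] shift after turn [ 0.1 -1.6  0. ] t 15.2 j [0.58 0.61 0.14 1.14 0.02 0.39]
```

```bash
python3 -m creep '[0,3,0,-0.03,0,0, 0,5,-2,-0.02,0,0, 0,5,-2,-0.01,0,0]'; python3 r.py -67 135 113.5 0.02; python3 -m creep '[0,6,-2,-0.01,0,0, 0,6,-2,-0.01,0,0]'; python3 r.py -67 135 113.5 0.02
```

```text
time_s: 15.45
position: [0.4966, 0.4085, 0.1156]
ee_rot: [0.451, 0.545, -0.544, -0.451]
force: [-4.9, -1.3, 1.2]
finger_gap: 0.035
RAIL now x -68.2 y 135.0 z 115.6 dyaw 0.028 F rail [-5.1 -0.5  1.2] gap 35.0
now [0.4966 0.4085 0.1156] yawx 1.758 shift now [ 0.   2.1 -1.2] turn [0.002 0.008 0.001] shift after turn [ 0.   2.1 -1.2] t 15.4 j [ 0.59  0.58  0.05  1.04 -0.    0.4 ]
time_s: 15.65
position: [0.4967, 0.4085, 0.108]
ee_rot: [0.455, 0.549, -0.54, -0.447]
force: [-20.3, -11.7, 42.9]
finger_gap: 0.0351
RAIL now x -68.1 y 135.0 z 108.0 dyaw 0.028 F rail [-21.9  -8.3  42.9] gap 35.1
now [0.4967 0.4085 0.108 ] yawx 1.758 shift now [-0.  -5.5 -1.2] turn [0.018 0.008 0.001] shift after turn [-0.  -5.5 -1.1] t 15.7 j [ 0.59  0.57  0.01  1.   -0.01  0.41]
```

```bash
python3 -m creep '[0,-3,0,0,0,0, 0,0,0,0.01,0,0, 0,0,0,0,0,0, 0,0,0,0,0,0]' 52; python3 r.py -67 135 113.5 0; python3 -m creep '[0,-35,0,0,0,0, 0,-45,0,0,0,0, 0,-45,10,0,0,0, 0,-30,20,0,0,0, 0,0,0,0,0,0]'; python3 r.py -75 45 250 0
python3 - <<'E'
from h import *
a=capture("wrist"); b=capture("top"); np.save("w8.npy",a,allow_pickle=True)
im=np.hstack([cv2.resize(a["pixels"],(560,420)),cv2.resize(b["pixels"][170:240,185:225],(240,420),interpolation=cv2.INTER_CUBIC)])
cv2.imwrite("pics/w8.png",im)
E
```

```text
time_s: 16.05
position: [0.4994, 0.41, 0.1146]
ee_rot: [0.453, 0.549, -0.54, -0.449]
force: [0.4, 0.2, -0.5]
finger_gap: 0.0519
RAIL now x -65.2 y 136.0 z 114.6 dyaw 0.028 F rail [ 0.4  0.1 -0.5] gap 51.9
now [0.4994 0.41   0.1146] yawx 1.758 shift now [-1.   1.1  1.9] turn [0.014 0.028 0.003] shift after turn [-1.   1.1  1.8] t 16.1 j [ 0.59  0.57  0.04  1.02 -0.    0.4 ]
time_s: 16.55
position: [0.4685, 0.4028, 0.2704]
ee_rot: [0.453, 0.547, -0.541, -0.45]
force: [-0.4, -0.3, 1.1]
finger_gap: 0.0522
RAIL now x -96.8 y 133.8 z 270.4 dyaw 0.026 F rail [-0.5 -0.3  1.1] gap 52.2
now [0.4685 0.4028 0.2704] yawx 1.756 shift now [-89.4  20.5 -19.3] turn [0.009 0.026 0.001] shift after turn [-88.9  20.4 -21.8] t 16.6 j [ 0.61  0.46  0.26  1.36 -0.    0.42]
```

View pics/w8.png

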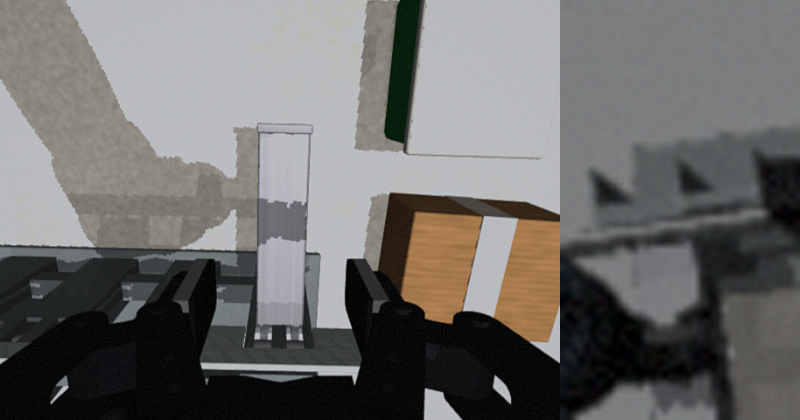

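```bash
cat >> h.py <<'E'
def RW(p): p=np.array(p,float)/1e3; return np.c_[O+np.outer(p[:,0],EX)+np.outer(p[:,1],EY),p[:,2]]
E
python3 - <<'E'
from h import *
c=np.load("w8.npy",allow_pickle=True).item(); k=560/640
for dz in(0,5,17): print(dz,(w2px(c,RW([[-150,117,154+dz],[-150,153,154+dz],[-1,117,140+dz],[-1,153,140+dz]]))*k).round(1).tolist())
E
```

```text
0 [[256.6, 129.9], [314.4, 131.4], [255.8, 328.1], [302.8, 329.1]]
5 [[256.1, 130.3], [315.1, 131.9], [255.4, 331.8], [303.2, 332.9]]
17 [[254.9, 131.5], [317.0, 133.2], [254.3, 341.4], [304.2, 342.5]]
```

```bash
cat > det.py <<'E'
import sys; from h import *
c=capture("wrist"); im=c["pixels"]; hsv=cv2.cvtColor(im,cv2.COLOR_BGR2HSV)
T=c["camera_from_world"]; br=((hsv[...,0]>5)&(hsv[...,0]<20)&(hsv[...,1]>90)&(hsv[...,2]>25)).astype(np.uint8)
cs=cv2.findContours(cv2.morphologyEx(br,cv2.MORPH_CLOSE,np.ones((5,5))),cv2.RETR_EXTERNAL,cv2.CHAIN_APPROX_SIMPLE)[0]
big=[q for q in cs if cv2.contourArea(q)>5000]
q=max(big,key=lambda q:cv2.contourArea(q)); hull=cv2.convexHull(q)
w=px2w(c,hull[:,0],.065)[:,:2]; (cx,cy),sz,a=cv2.minAreaRect((w*1000).astype(np.float32)); print("carton",round(cx,1),round(cy,1),np.round(sz),round(a,1))
m=np.zeros(br.shape,np.uint8); cv2.fillConvexPoly(m,hull,1); m=cv2.erode(m,np.ones((9,9)))
g=((m>0)&(hsv[...,1]<70)).astype(np.uint8); g=cv2.morphologyEx(g,cv2.MORPH_OPEN,np.ones((7,7)))
for q in cv2.findContours(g,cv2.RETR_EXTERNAL,cv2.CHAIN_APPROX_SIMPLE)[0]:
    if cv2.contourArea(q)<1500: continue
    w=px2w(c,q[:,0],.063)[:,:2]*1000; (cx,cy),sz,a=cv2.minAreaRect(w.astype(np.float32))
    b=cv2.boxPoints(((cx,cy),sz,a)); e=[b[1]-b[0],b[2]-b[1]]; e=max(e,key=np.linalg.norm); e=e*np.sign(e[0])
    print("bracket",round(cx,1),round(cy,1),np.round(sz,1),"yaw",round(float(np.arctan2(e[1],e[0])),3))
E
python3 -m creep '[0,-40,45,0,0,0, -20,-40,30,0,0,0, -45,-30,0,0,0,0, -48,0,0,0,0.04,0, -48,0,0,0,0.1,0, -48,0,0,0,0.1,0, -48,0,0,0,0.1,0, -48,0,0,0,0.1,0, -48,0,0,0,0.1,0, -48,0,0,0,0.1,0, -48,0,0,0,0,0]' 60
python3 - <<'E'
from h import *
to([.43,-.235,.40],1.106)
E
```

```text
time_s: 17.75
position: [0.3683, -0.0573, 0.3509]
ee_rot: [-0.603, -0.358, 0.379, 0.604]
force: [0.3, -0.5, -0.3]
finger_gap: 0.0599
now [ 0.3683 -0.0573  0.3509] yawx 1.096 shift now [-131.   -48.4 -135.2] turn [-0.018 -0.01  -0.024] shift after turn [-131.2  -49.1 -134.8] t 17.8 j [-0.31 -0.02 -0.15  1.46 -0.02  0.17]
```

```bash
python3 -m creep '[-44,-15,-45,-0.018,-0.01,-0.024, -44,-15,-45,0,0,0, -44,-15,-45,0,0,0, 0,0,0,0,0,0]' 60
python3 - <<'E'
from h import *
to([.48,-.2187,.12],1.135)
E
python3 det.py
```

```text
time_s: 18.15
position: [0.412, -0.2041, 0.3778]
ee_rot: [-0.598, -0.365, 0.372, 0.609]
force: [-0.1, 0.8, 0.0]
finger_gap: 0.06
now [ 0.412  -0.2041  0.3778] yawx 1.096 shift now [ 18.  256.6 -71.5] turn [-0.017 -0.039  0.   ] shift after turn [ 15.4 257.8 -67.8] t 18.1 j [-0.6   0.15  0.11  1.54 -0.   -0.12]
carton 467.2 -252.0 [337. 213.] 63.7
bracket 425.1 -350.8 [ 52.5 181.3] yaw -0.526
bracket 445.8 -284.2 [ 39.5 159.3] yaw -0.471
bracket 481.0 -220.0 [ 35.9 165.6] yaw -0.46
```

```bash
python3 -m creep '[15,30,-33,-0.017,-0.024,0, 0,45,-33,0,0,0, 0,48,0,0,0,0, 0,48,0,0,0,0, 0,45,0,0,0,0, 0,20,0,0,0,0, 0,0,0,0,0,0]' 60
python3 - <<'E'
from h import *
to([.480,-.2195,.037],1.12)
E
```

```text
time_s: 18.9
position: [0.4712, -0.2071, 0.1275]
ee_rot: [-0.592, -0.377, 0.379, 0.603]
force: [-1.7, 1.2, -0.0]
finger_gap: 0.0599
now [ 0.4712 -0.2071  0.1275] yawx 1.128 shift now [ -7.9  90.3 -14.6] turn [-0.015  0.008  0.005] shift after turn [ -7.3  90.5 -13.3] t 18.9 j [-0.54  0.34 -0.3   0.94  0.   -0.1 ]
```

```bash
python3 -m creep '[-7.5,20,-20,-0.015,0.008,0.005, 0,30,0,0,0,0, 0,0,0,0,0,0]' 58
python3 - <<'E'
from h import *
to([.486,-.2224,.037],1.12)
E
python3 -m creep '[0,20,0,0,0,0, 0,0,0,0,0,0]' 58
python3 - <<'E'
from h import *
to([.486,-.2224,.037],1.12)
E
```

```text
time_s: 19.2
position: [0.4853, -0.2192, 0.0766]
ee_rot: [-0.598, -0.376, 0.377, 0.599]
force: [-1.3, 1.0, 0.6]
finger_gap: 0.0577
now [ 0.4853 -0.2192  0.0766] yawx 1.123 shift now [-2.6 39.6 -2.1] turn [-0.002  0.003  0.001] shift after turn [-2.6 39.6 -2. ] t 19.2 j [-0.54  0.41 -0.34  0.82  0.   -0.1 ]
time_s: 19.4
position: [0.4863, -0.2186, 0.0592]
ee_rot: [-0.598, -0.377, 0.377, 0.599]
force: [-0.8, 1.0, 0.8]
finger_gap: 0.058
now [ 0.4863 -0.2186  0.0592] yawx 1.124 shift now [-3.6 22.2 -1.4] turn [-0.001  0.004  0.001] shift after turn [-3.5 22.2 -1.4] t 19.4 j [-0.54  0.43 -0.36  0.78  0.   -0.1 ]
```

```bash
python3 -m creep '[-3,12,0,0,0,0, 0,10,0,0,0,0, 0,1,0,0,0,0, 0,1,0,0,0,0]' 58
python3 -m creep '[0,1,0,0.002,0,0, 0,1,0,0.002,0,0, 0,1,0,0.002,0,0, 0,1,0,0.002,0,0, 0,1,0,0.002,0,0]' 20 100
python3 - <<'E'
from h import *
to([.486,-.2224,.037],1.12)
E
```

```text
time_s: 19.8
position: [0.4883, -0.2229, 0.0391]
ee_rot: [0.6, 0.379, -0.376, -0.596]
force: [-0.2, 0.3, 0.2]
finger_gap: 0.0585
time_s: 20.3
position: [0.489, -0.2232, 0.0384]
ee_rot: [-0.598, -0.377, 0.377, 0.598]
force: [-3.8, 1.9, 8.7]
finger_gap: 0.0347
now [ 0.489  -0.2232  0.0384] yawx 1.125 shift now [-0.6  1.4  3. ] turn [-0.001  0.005 -0.   ] shift after turn [-0.6  1.4  3. ] t 20.3 j [-0.55  0.47 -0.37  0.73 -0.   -0.1 ]
```

```bash

python3 -m creep '[0,-30,0,0,0,0, 0,-45,0,0,0,0, 0,-45,0,0,0,0, 0,-45,0,0,0,0, 0,-40,0,0,-0.05,0, 20,-10,40,0,-0.1,0, 40,0,35,0,-0.12,0, 45,0,15,0,-0.12,0, 45,0,0,0,-0.12,0, 45,0,0,0,-0.1,0, 45,0,0,0,0,0, 0,0,0,0,0,0]' 20 100
python3 r.py -115 45 240 0.02
```

```text
time_s: 21.5
position: [0.4163, 0.0481, 0.2613]
ee_rot: [0.449, 0.544, -0.544, -0.454]
force: [0.3, -1.3, -3.5]
finger_gap: 0.035
RAIL now x -204.5 y -208.2 z 261.3 dyaw 0.026 F rail [ 0.1 -1.3 -3.5] gap 35.0
now [0.4163 0.0481 0.2613] yawx 1.756 shift now [250.6  22.3 -96.2] turn [-0.004  0.006  0.006] shift after turn [251.3  21.3 -94.6] t 21.5 j [-0.04  0.06 -0.29  1.22  0.   -0.22]
```

```bash

python3 -m creep '[45,0,0,0,0,0, 48,0,-10,0,0.006,0, 48,5,-20,0,0,0, 48,5,-20,0,0,0, 42,0,-20,0,0,0, 15,0,-10,0,0,0, 0,20,0,0,0,0, 0,0,0,0,0,0]' 20 100
python3 r.py -110 45 134.4 0.02
```

```text
time_s: 22.3
position: [0.4512, 0.3063, 0.2281]
ee_rot: [-0.453, -0.54, 0.544, 0.456]
force: [-0.5, -0.2, -4.2]
finger_gap: 0.0349
RAIL now x -129.2 y 41.3 z 228.1 dyaw 0.016 F rail [-0.6 -0.1 -4.2] gap 34.9
now [0.4512 0.3063 0.2281] yawx 1.746 shift now [  3.4  93.6 -19.9] turn [-0.007 -0.004  0.   ] shift after turn [  3.3  93.7 -19.3] t 22.3 j [ 0.48  0.33 -0.05  1.2   0.    0.3 ]
```

```bash

python3 -m creep '[3,30,-4,-0.007,-0.004,0, 0,40,-4,0,0,0, 0,25,-4,0,0,0, 0,0,0,0,0,0]' 20 100
python3 r.py -100 45 134.4 0.02
python3 - <<'E'
from h import *
c=capture("wrist"); g=cv2.GaussianBlur(cv2.cvtColor(c["pixels"],cv2.COLOR_BGR2GRAY),(5,5),0)
o=manip.get_obs(); r=R.from_quat(o["ee_rot"])
b=np.array([[-75,18,70],[-75,-18,70],[-40,18,56],[-40,-18,56],[0,18,56],[0,-18,56]],float); t=np.c_[b[:,1],-(b[:,2]-33.4),-(b[:,0]-9)]/1000
print("expect aligned",w2px(c,o["position"]+r.apply(t)).round(0).tolist())
hs=cv2.cvtColor(c["pixels"],cv2.COLOR_BGR2HSV)
for row in(35,60,150,200,250,300):
    d=np.abs(np.diff(g[row,200:480].astype(int))); i=np.flatnonzero(d>8)+200; print(row,i.tolist())
cv2.imwrite("pics/w9.png",c["pixels"])
E
```

```text
time_s: 22.7
position: [0.4644, 0.3092, 0.1331]
ee_rot: [0.455, 0.542, -0.542, -0.454]
force: [-1.0, -0.5, -2.2]
finger_gap: 0.0344
RAIL now x -115.7 y 42.0 z 133.1 dyaw 0.017 F rail [-1.  -0.3 -2.2] gap 34.4
now [0.4644 0.3092 0.1331] yawx 1.747 shift now [  2.7  -1.3 -15.7] turn [ 0.002 -0.003 -0.   ] shift after turn [  2.7  -1.3 -15.7] t 22.7 j [ 0.47  0.4  -0.19  0.97 -0.    0.3 ]
expect aligned [[426.0, 26.0], [228.0, 26.0], [402.0, 203.0], [249.0, 203.0], [395.0, 357.0], [255.0, 357.0]]
35 [228, 229, 231, 232, 233, 418, 419, 420, 422, 423]
60 [242, 243, 244, 277, 278, 279, 293, 342, 343, 344, 351, 389, 390, 391, 400, 401, 405, 406, 407]
150 [232, 245, 246, 248, 249, 250, 251, 395, 396, 397, 398, 400, 401, 402]
200 [209, 232, 233, 234, 246, 247, 248, 250, 251, 252, 253, 392, 393, 394, 395, 397, 398, 474, 475, 476, 477]
250 [248, 249, 251, 252, 253, 254, 388, 389, 390, 391, 392, 395, 469, 470, 471, 472]
300 [245, 246, 247, 248, 251, 252, 253, 332, 333, 334, 386, 387, 388, 389, 390, 391, 393, 394, 395, 463, 464, 465]
```

```bash

python3 -m creep '[3.5,-1,-6,0,0.008,0, 0,0,-10,0,0,0, 0,0,-10,0,0,0]' 20 100
python3 r.py -80 45.5 134.4 0.01
```

```text
time_s: 23.05
position: [0.4928, 0.3179, 0.1414]
ee_rot: [0.458, 0.543, -0.537, -0.455]
force: [0.5, 0.3, -2.9]
finger_gap: 0.035
RAIL now x -86.3 y 46.1 z 141.4 dyaw 0.007 F rail [ 0.5  0.2 -2.9] gap 35.0
now [0.4928 0.3179 0.1414] yawx 1.737 shift now [-0.7  7.  -6.2] turn [ 0.009 -0.003  0.002] shift after turn [-0.7  7.  -6.2] t 23.1 j [ 0.47  0.44 -0.1   1.01 -0.    0.3 ]
```

```bash

python3 -m creep '[-0.5,7,0,0.009,0,0, 0,1,0,0,0,0]'; python3 r.py -70 45.5 134.4 0.01
python3 -m creep '[0,1,-5,0,0,0, 0,1,-5,0,0,0]' ; python3 r.py -65 45.5 134.4 0.01
```

```text
time_s: 23.25
position: [0.4973, 0.3187, 0.1363]
ee_rot: [0.457, 0.542, -0.537, -0.456]
force: [-0.2, 0.7, -3.1]
finger_gap: 0.035
RAIL now x -81.7 y 46.2 z 136.3 dyaw 0.007 F rail [-0.1  0.8 -3.1] gap 35.0
now [0.4973 0.3187 0.1363] yawx 1.737 shift now [ -0.8   2.  -11.7] turn [ 0.006 -0.003  0.004] shift after turn [ -0.8   1.9 -11.7] t 23.2 j [ 0.46  0.46 -0.1   1.01  0.    0.3 ]
time_s: 23.45
position: [0.5076, 0.3205, 0.135]
ee_rot: [0.457, 0.542, -0.537, -0.456]
force: [0.0, 0.1, -2.7]
finger_gap: 0.0349
RAIL now x -71.3 y 46.4 z 135.0 dyaw 0.007 F rail [ 0.   0.1 -2.7] gap 34.9
now [0.5076 0.3205 0.135 ] yawx 1.737 shift now [-1.   0.7 -6.3] turn [ 0.007 -0.003  0.004] shift after turn [-1.   0.6 -6.3] t 23.4 j [ 0.46  0.48 -0.07  1.02  0.    0.29]
```

Claws are past the sheet plane without contact, so keep pushing in.

```bash

python3 -m creep '[-1,1,-4,0.005,0,0, 0,0,-4,0,0,0]'; python3 r.py -65 45.5 134.4 0.01
python3 -m creep '[0,0,-5,-0.005,0,0, 0,0,-5,-0.005,0,0]' ; python3 r.py -65 45.5 134.4 0.01
```

```text
time_s: 23.65
position: [0.5145, 0.3209, 0.1338]
ee_rot: [0.455, 0.54, -0.539, -0.458]
force: [-6.1, -1.1, 0.9]
finger_gap: 0.035
RAIL now x -64.4 y 45.6 z 133.8 dyaw 0.008 F rail [-6.2 -0.1  0.9] gap 35.0
now [0.5145 0.3209 0.1338] yawx 1.738 shift now [-0.1 -0.6  0.6] turn [-0.002 -0.002  0.004] shift after turn [-0.1 -0.6  0.6] t 23.6 j [ 0.45  0.49 -0.04  1.03  0.    0.28]
time_s: 23.85
position: [0.5149, 0.3208, 0.1328]
ee_rot: [-0.452, -0.538, 0.543, 0.46]
force: [-16.7, -3.3, 7.9]
finger_gap: 0.035
RAIL now x -64.0 y 45.5 z 132.8 dyaw 0.010 F rail [-17.   -0.6   7.9] gap 35.0
now [0.5149 0.3208 0.1328] yawx 1.74 shift now [ 0.  -1.6  1. ] turn [-0.011 -0.     0.004] shift after turn [-0.  -1.6  1. ] t 23.9 j [ 0.45  0.5  -0.03  1.05  0.01  0.28]
```

Seated in depth (x −64, hard contact). Press down to about z 117.

```bash

python3 -m creep '[0,3,0,-0.011,0,0, 0,5,-2,-0.01,0,0, 0,5,-2,-0.008,0,0]'; python3 r.py -65 45.5 117.4 0.01
python3 -m creep '[0,3,-2,0,0,0]'; python3 r.py -65 45.5 117.4 0.01
```

```text
time_s: 24.15
position: [0.5135, 0.3206, 0.1197]
ee_rot: [0.457, 0.544, -0.538, -0.455]
force: [-5.7, -1.3, -0.6]
finger_gap: 0.0347
RAIL now x -65.4 y 45.5 z 119.7 dyaw 0.011 F rail [-5.8 -0.4 -0.6] gap 34.7
now [0.5135 0.3206 0.1197] yawx 1.741 shift now [-0.1  2.3 -0.4] turn [0.008 0.001 0.003] shift after turn [-0.   2.3 -0.4] t 24.1 j [ 0.45  0.5  -0.08  0.99  0.    0.28]
time_s: 24.25
position: [0.5134, 0.3205, 0.1163]
ee_rot: [0.456, 0.543, -0.539, -0.455]
force: [-12.0, -3.6, 15.4]
finger_gap: 0.0348
RAIL now x -65.5 y 45.5 z 116.3 dyaw 0.012 F rail [-12.5  -1.6  15.4] gap 34.8
now [0.5134 0.3205 0.1163] yawx 1.742 shift now [ 0.  -1.1 -0.5] turn [0.004 0.002 0.003] shift after turn [ 0.  -1.1 -0.5] t 24.2 j [ 0.45  0.5  -0.08  0.98  0.    0.28]
```

```bash

python3 -m creep '[0,4,0,0,0,0]'; python3 r.py -65 45.5 117.4 0.01
python3 -m creep '[0,-2,0,0,0,0, 0,0,0,0,0,0, 0,0,0,0,0,0, 0,0,0,0,0,0]' 52; python3 -m creep '[0,-35,0,0,0,0, 0,-45,0,0,0,0, 0,-45,10,0,0,0, 0,-30,20,0,0,0, 0,0,0,0,0,0]';  python3 - <<'E'
from h import *
a=capture("wrist"); np.save("w10.npy",a,allow_pickle=True); cv2.imwrite("pics/w10.png",a["pixels"])
for dz in(0,5,12): print(dz,(w2px(a,RW([[-150,27,154+dz],[-150,63,154+dz],[-1,27,140+dz],[-1,63,140+dz]]))).round(1).tolist())
E
python3 r.py -100 45 270 0
```

```text
time_s: 24.35
position: [0.5138, 0.3203, 0.114]
ee_rot: [0.456, 0.543, -0.539, -0.455]
force: [-9.2, -4.5, 26.5]
finger_gap: 0.0349
RAIL now x -65.2 y 45.2 z 114.0 dyaw 0.011 F rail [-9.8 -3.  26.5] gap 34.9
now [0.5138 0.3203 0.114 ] yawx 1.741 shift now [ 0.3 -3.4 -0.2] turn [0.005 0.001 0.002] shift after turn [ 0.3 -3.4 -0.2] t 24.4 j [ 0.45  0.5  -0.08  0.98  0.    0.28]
time_s: 24.75
position: [0.5165, 0.3211, 0.1182]
ee_rot: [0.457, 0.544, -0.537, -0.454]
force: [0.4, -0.1, -0.2]
finger_gap: 0.0523
time_s: 25.25
position: [0.4843, 0.3146, 0.2762]
ee_rot: [0.457, 0.543, -0.538, -0.455]
force: [0.6, -0.8, 0.6]
finger_gap: 0.0519
0 [[291.5, 145.7], [356.1, 146.4], [294.3, 368.9], [347.2, 369.3]]
5 [[291.0, 146.2], [356.8, 146.9], [293.9, 373.0], [347.6, 373.4]]
12 [[290.1, 146.8], [358.0, 147.5], [293.3, 379.0], [348.3, 379.4]]
RAIL now x -94.6 y 44.0 z 274.3 dyaw 0.010 F rail [ 0.2 -0.   0.4] gap 52.4
now [0.485  0.3145 0.2743] yawx 1.74 shift now [1.1 4.2 5.4] turn [0.006 0.01  0.001] shift after turn [1.  4.3 5.4] t 25.3 j [ 0.47  0.37  0.14  1.33 -0.    0.3 ]
```

View pics/w10.png

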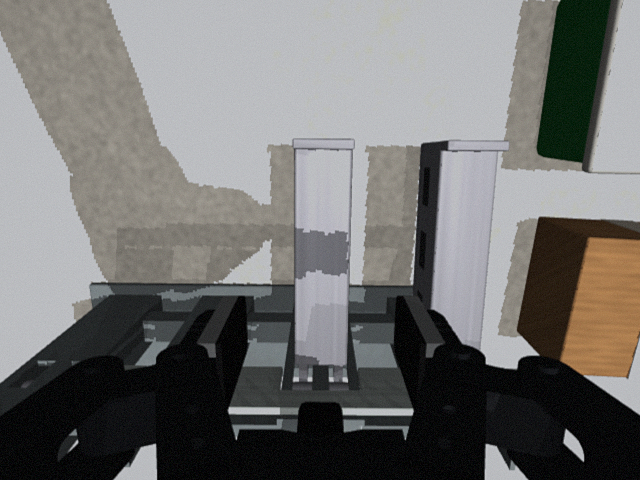

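```bash

python3 -m creep '[0,-40,45,0,0,0, -20,-40,30,0,0,0, -45,-20,0,0,0.03,0, -48,0,0,0,0.1,0, -48,0,0,0,0.1,0, -48,0,0,0,0.1,0, -48,0,0,0,0.1,0, -48,0,0,0,0.1,0, -48,0,-20,0,0.1,0, -45,0,-45,0,0,0, -45,0,-45,0,0,0, -20,0,0,0,0,0]' 60
python3 - <<'E'
from h import *
to([.43,-.235,.38],1.106)
E
python3 det.py
```

```text
time_s: 26.5
position: [0.4357, -0.1726, 0.3507]
ee_rot: [-0.602, -0.362, 0.371, 0.607]
force: [1.0, 0.3, 0.5]
finger_gap: 0.0597
now [ 0.4357 -0.1726  0.3507] yawx 1.09 shift now [-58.2 -29.1 -23.5] turn [-0.012 -0.017 -0.007] shift after turn [-58.4 -29.3 -22.9] t 26.5 j [-0.51  0.16  0.05  1.47 -0.01 -0.03]
carton 467.5 -252.3 [337. 212.] 63.7
bracket 420.9 -342.5 [ 55.  164.1] yaw -0.432
bracket 457.9 -295.4 [ 70.3 198.5] yaw -0.683
```

```bash
python3 - <<'E'
from h import *
to([.453,-.289,.12],1.09)
E
python3 -m creep '[-48,20,15,-0.012,0,-0.007, -48,30,15,0,0,0, -3,45,6,0,0,0, 0,48,0,0,0,0, 0,45,0,0,0,0, 0,20,0,0,0,0, 0,0,0,0,0,0]' 60
python3 - <<'E'
from h import *
to([.453,-.289,.038],1.09)
E
```

```text
now [ 0.4336 -0.1735  0.3508] yawx 1.088 shift now [-91.1 230.6 -74. ] turn [-0.014 -0.002 -0.009] shift after turn [-93.5 230.8 -70.6] t 26.6 j [-0.51  0.16  0.05  1.47 -0.01 -0.03]
time_s: 27.25
position: [0.3607, -0.2357, 0.136]
ee_rot: [-0.603, -0.363, 0.366, 0.608]
force: [-0.6, 1.3, 0.8]
finger_gap: 0.06
now [ 0.3607 -0.2357  0.136 ] yawx 1.084 shift now [  -3.9   97.1 -107.4] turn [-0.009 -0.006  0.   ] shift after turn [  -4.6   98.  -106.5] t 27.2 j [-0.72  0.17 -0.51  0.9  -0.   -0.24]
```

```bash

python3 -m creep '[-4,0,-35,-0.009,-0.006,0, 0,0,-35,0,0,0, 0,10,-30,0,0,0, 0,10,0,0,0,0, 0,0,0,0,0,0]' 58
python3 - <<'E'
from h import *
to([.453,-.289,.038],1.09)
c=capture("wrist"); cv2.imwrite("pics/w11.png",c["pixels"])
g=cv2.GaussianBlur(cv2.cvtColor(c["pixels"],cv2.COLOR_BGR2HSV)[...,1],(5,5),0)
for row in(150,200,250,300): print(row,(np.flatnonzero(np.diff((g[row,150:500]<60).astype(int)))+150).tolist())
E
```

```text
time_s: 27.75
position: [0.449, -0.2846, 0.1143]
ee_rot: [-0.603, -0.366, 0.367, 0.606]
force: [0.7, 0.0, -0.1]
finger_gap: 0.0578
now [ 0.449  -0.2846  0.1143] yawx 1.091 shift now [-2.2 76.3 -5.9] turn [-0.005  0.001  0.002] shift after turn [-2.1 76.3 -5.5] t 27.8 j [-0.68  0.38 -0.29  0.91  0.   -0.2 ]
150 [197, 198, 200, 202, 211, 269, 357]
200 [215, 271, 356]
250 [220, 272, 355]
300 [226, 274, 354, 413, 428]
```

```bash

python3 -m creep '[-2.5,25,-5,-0.005,0,0, 0,25,0,0,0,0, 0,0,0,0,0,0]' 58
python3 - <<'E'
from h import *
to([.453,-.289,.038],1.09)
E
python3 -m creep '[0,15,0,0,0,0, 0,12,0,0,0,0, 0,1,0,0,0,0]' 58
python3 - <<'E'
from h import *
to([.453,-.289,.038],1.09)
E
```

```text
time_s: 28.1
position: [0.4523, -0.2892, 0.0673]
ee_rot: [0.606, 0.368, -0.366, -0.603]
force: [-0.5, 0.6, 0.4]
finger_gap: 0.0584
now [ 0.4523 -0.2892  0.0673] yawx 1.091 shift now [ 0.5 29.3 -0.4] turn [0.005 0.001 0.   ] shift after turn [ 0.5 29.3 -0.6] t 28.1 j [-0.69  0.43 -0.35  0.79  0.   -0.21]
time_s: 28.4
position: [0.4521, -0.2892, 0.0424]
ee_rot: [0.607, 0.368, -0.365, -0.602]
force: [-0.7, 0.6, 1.7]
finger_gap: 0.0585
now [ 0.4521 -0.2892  0.0424] yawx 1.091 shift now [ 0.6  4.5 -0.7] turn [ 0.007  0.001 -0.   ] shift after turn [ 0.6  4.4 -0.7] t 28.4 j [-0.69  0.45 -0.38  0.73  0.   -0.21]
```

```bash

python3 -m creep '[0,5,0,0.007,0,0, 0,1,0,0.002,0,0, 0,1,0,0.002,0,0, 0,1,0,0.002,0,0, 0,1,0,0.002,0,0, 0,1,0,0.002,0,0]' 20 100
python3 - <<'E'
from h import *
to([.453,-.289,.038],1.09)
E
python3 -m creep '[0,-30,0,0,0,0, 0,-45,0,0,0,0, 0,-45,0,0,0,0, 0,-45,0,0,0,0, 0,-40,0,0,-0.05,0, 20,-10,20,0,-0.1,0, 40,0,20,0,-0.12,0, 45,0,15,0,-0.12,0, 45,0,0,0,-0.12,0, 45,0,0,0,-0.12,0, 45,0,0,0,0,0, 0,0,0,0,0,0]' 20 100
python3 r.py -130 -45 200 0.0
```

```text
time_s: 29.0
position: [0.4527, -0.2896, 0.0381]
ee_rot: [-0.602, -0.365, 0.368, 0.607]
force: [-3.3, 2.0, 7.1]
finger_gap: 0.0349
now [ 0.4527 -0.2896  0.0381] yawx 1.091 shift now [ 0.7  0.1 -0. ] turn [-0.008  0.001 -0.001] shift after turn [ 0.7  0.1 -0. ] t 29.0 j [-0.69  0.47 -0.37  0.74 -0.   -0.21]
time_s: 30.2
position: [0.4231, -0.0297, 0.2616]
ee_rot: [-0.45, -0.541, 0.542, 0.46]
force: [0.2, -0.5, -4.0]
finger_gap: 0.0352
RAIL now x -210.1 y -286.0 z 261.6 dyaw 0.013 F rail [ 0.2 -0.6 -4. ] gap 35.2
now [ 0.4231 -0.0297  0.2616] yawx 1.743 shift now [239.3  63.2 -83.9] turn [-0.011  0.013  0.01 ] shift after turn [241.   61.6 -80.2] t 30.2 j [-0.22  0.08 -0.27  1.23  0.01 -0.4 ]
```

```bash

python3 -m creep '[45,0,0,-0.011,0.013,0.01, 48,0,-15,0,0,0, 48,10,-20,0,0,0, 48,20,-20,0,0,0, 40,30,-15,0,0,0, 8,35,0,0,0,0, 0,25,0,0,0,0, 0,0,0,0,0,0]' 20 100
python3 r.py -110 -45 134.1 0.0
```

```text
time_s: 31.0
position: [0.4557, 0.2106, 0.1422]
ee_rot: [0.462, 0.538, -0.537, -0.458]
force: [-0.4, -0.6, -3.5]
finger_gap: 0.0351
RAIL now x -139.9 y -53.9 z 142.2 dyaw -0.004 F rail [-0.5 -0.5 -3.5] gap 35.1
now [0.4557 0.2106 0.1422] yawx 1.726 shift now [  9.1   8.2 -29.8] turn [ 0.004 -0.004 -0.004] shift after turn [  8.9   8.1 -29.9] t 31.0 j [ 0.31  0.29 -0.33  0.94 -0.    0.15]
```

```bash

python3 -m creep '[9,7,-10,0,-0.004,0, 0,1,-12,0,0,0, 0,1,0,0,0,0]' 20 100
python3 r.py -90 -45 134.1 0.0
python3 - <<'E'
from h import *
c=capture("wrist"); g=cv2.GaussianBlur(cv2.cvtColor(c["pixels"],cv2.COLOR_BGR2GRAY),(5,5),0)
o=manip.get_obs(); r=R.from_quat(o["ee_rot"])
b=np.array([[-75,18,70],[-75,-18,70],[-40,18,56],[-40,-18,56],[0,18,56],[0,-18,56]],float); t=np.c_[b[:,1],-(b[:,2]-33.1),-(b[:,0]-9)]/1000
print("expect aligned",w2px(c,o["position"]+r.apply(t)).round(0).tolist())
for row in(35,150,200,250,300):
    d=np.abs(np.diff(g[row,200:480].astype(int))); i=np.flatnonzero(d>8)+200; print(row,i.tolist())
cv2.imwrite("pics/w12.png",c["pixels"])
E
```

```text
time_s: 31.3
position: [0.4776, 0.2215, 0.1347]
ee_rot: [-0.461, -0.537, 0.538, 0.457]
force: [-0.5, 0.0, -3.0]
finger_gap: 0.0348
RAIL now x -116.6 y -46.7 z 134.7 dyaw -0.002 F rail [-0.5  0.1 -3. ] gap 34.8
now [0.4776 0.2215 0.1347] yawx 1.728 shift now [  1.7   0.7 -26.6] turn [ 0.003 -0.002 -0.006] shift after turn [  1.7   0.6 -26.6] t 31.3 j [ 0.32  0.34 -0.28  0.95 -0.01  0.16]
expect aligned [[424.0, 18.0], [228.0, 18.0], [400.0, 196.0], [248.0, 196.0], [393.0, 348.0], [255.0, 348.0]]
35 [222, 223, 224, 226, 227, 412, 413, 415, 416, 417]
150 [231, 232, 233, 241, 242, 244, 245, 246, 247, 248, 391, 392, 393, 394, 396, 397, 398]
200 [233, 234, 235, 244, 245, 247, 248, 249, 250, 389, 390, 391, 392, 395, 396, 473, 474, 475, 476]
250 [246, 247, 250, 251, 252, 386, 387, 388, 389, 392, 393, 395, 467, 468, 469]
300 [245, 246, 247, 250, 251, 252, 330, 331, 332, 333, 384, 385, 386, 387, 388, 389, 390, 392, 393, 394, 395, 464, 465, 466]
```

```bash

python3 -m creep '[2,2,-10,0,0,0, 0,2,-10,0,0,0, 0,1,-6,0,0,0, 0,1,0,0,0,0]'; python3 r.py -76 -45 134.1 0.0
python3 -m creep '[0,1,-5,0,0,0, 0,1,-3,0,0,0]' ; python3 r.py -65 -45 134.1 0.0
```

```text
time_s: 31.75
position: [0.5058, 0.2266, 0.1307]
ee_rot: [0.463, 0.538, -0.537, -0.457]
force: [-1.3, 0.2, -3.3]
finger_gap: 0.0352
RAIL now x -87.9 y -46.0 z 130.7 dyaw -0.004 F rail [-1.2  0.4 -3.3] gap 35.2
now [0.5058 0.2266 0.1307] yawx 1.726 shift now [  1.1  -3.3 -11.9] turn [ 0.006 -0.004 -0.005] shift after turn [  1.   -3.4 -11.9] t 31.8 j [ 0.31  0.4  -0.21  0.96 -0.01  0.15]
time_s: 31.95
position: [0.5139, 0.2278, 0.1285]
ee_rot: [0.462, 0.537, -0.537, -0.457]
force: [0.4, 0.1, -3.1]
finger_gap: 0.0355
RAIL now x -79.7 y -46.2 z 128.5 dyaw -0.004 F rail [ 0.4  0.1 -3.1] gap 35.5
now [0.5139 0.2278 0.1285] yawx 1.726 shift now [  1.2  -5.5 -14.7] turn [ 0.005 -0.004 -0.005] shift after turn [  1.2  -5.6 -14.7] t 31.9 j [ 0.31  0.41 -0.19  0.96 -0.01  0.15]
```

```bash

python3 -m creep '[1.2,-5,0,0.003,-0.004,-0.004, 0,0,0,0,0,0]'; python3 r.py -76 -45 134.1 0.0
python3 -m creep '[0,0.5,-5,0,0,0, 0,0.5,-5,0,0,0]' ; python3 r.py -65 -45 134.1 0.0
python3 -m creep '[0,0,-4,0,0,0, 0,0,-3,0,0,0]' ; python3 r.py -65 -45 134.1 0.0
```

```text
time_s: 32.15
position: [0.5137, 0.229, 0.1336]
ee_rot: [0.459, 0.538, -0.538, -0.458]
force: [-0.9, 0.0, -3.6]
finger_gap: 0.0349
RAIL now x -79.7 y -44.9 z 133.6 dyaw 0.000 F rail [-0.9  0.2 -3.6] gap 34.9
now [0.5137 0.229  0.1336] yawx 1.73 shift now [-0.1 -0.5 -3.7] turn [ 0.001  0.    -0.001] shift after turn [-0.1 -0.5 -3.7] t 32.1 j [ 0.31  0.41 -0.18  0.98 -0.    0.15]
time_s: 32.35
position: [0.523, 0.2307, 0.1328]
ee_rot: [-0.459, -0.538, 0.539, 0.458]
force: [-5.2, -1.2, -1.1]
finger_gap: 0.0349
RAIL now x -70.2 y -44.8 z 132.8 dyaw 0.001 F rail [-5.3 -0.4 -1.1] gap 34.9
now [0.523  0.2307 0.1328] yawx 1.731 shift now [-0.2 -1.3 -5.2] turn [ 0.     0.001 -0.001] shift after turn [-0.2 -1.3 -5.2] t 32.4 j [ 0.31  0.43 -0.15  0.99 -0.    0.15]
time_s: 32.55
position: [0.5261, 0.2312, 0.1322]
ee_rot: [-0.457, -0.536, 0.541, 0.46]
force: [-14.3, -3.0, 4.8]
finger_gap: 0.0353
RAIL now x -67.1 y -44.8 z 132.2 dyaw 0.001 F rail [-14.6  -0.7   4.8] gap 35.3
now [0.5261 0.2312 0.1322] yawx 1.731 shift now [-0.2 -1.9 -2.1] turn [-0.009  0.001 -0.001] shift after turn [-0.2 -1.9 -2.1] t 32.5 j [ 0.3   0.44 -0.13  1.   -0.    0.14]
```

```bash

python3 -m creep '[0,0,-4,-0.01,0,0, 0,4,-2,-0.01,0,0, 0,5,-2,-0.008,0,0, 0,5,-2,-0.004,0,0]'; python3 r.py -67 -45 117.1 0
python3 -m creep '[0,4,-2,0,0,0]'; python3 r.py -67 -45 117.1 0.0
python3 -m creep '[0,4,-1,0,0,0]'; python3 r.py -67 -45 117.1 0.0
```

```text
time_s: 32.95
position: [0.5258, 0.2312, 0.1166]
ee_rot: [0.459, 0.539, -0.538, -0.457]
force: [-4.9, -1.3, -0.4]
finger_gap: 0.0346
RAIL now x -67.5 y -44.7 z 116.6 dyaw 0.002 F rail [-5.  -0.5 -0.4] gap 34.6
now [0.5258 0.2312 0.1166] yawx 1.732 shift now [-0.3 -0.5 -0.5] turn [ 0.003  0.002 -0.002] shift after turn [-0.3 -0.5 -0.5] t 33.0 j [ 0.3   0.45 -0.17  0.95 -0.    0.14]
time_s: 33.05
position: [0.5255, 0.2314, 0.1147]
ee_rot: [-0.458, -0.538, 0.539, 0.458]
force: [-20.5, -4.8, 32.1]
finger_gap: 0.0353
RAIL now x -67.7 y -44.5 z 114.7 dyaw 0.003 F rail [-21.   -1.5  32.1] gap 35.3
now [0.5255 0.2314 0.1147] yawx 1.733 shift now [-0.5 -2.4 -0.6] turn [ 0.     0.003 -0.001] shift after turn [-0.5 -2.4 -0.7] t 33.0 j [ 0.3   0.45 -0.17  0.95 -0.    0.14]
time_s: 33.15
position: [0.5253, 0.2314, 0.1143]
ee_rot: [-0.458, -0.538, 0.539, 0.458]
force: [-17.9, -5.8, 32.2]
finger_gap: 0.0351
RAIL now x -67.9 y -44.4 z 114.3 dyaw 0.003 F rail [-18.6  -2.9  32.2] gap 35.1
now [0.5253 0.2314 0.1143] yawx 1.733 shift now [-0.6 -2.8 -0.9] turn [-0.     0.003 -0.002] shift after turn [-0.6 -2.8 -0.9] t 33.1 j [ 0.31  0.45 -0.17  0.95 -0.    0.14]
```

```bash

python3 -m creep '[0,-2,0,0,0,0, 0,0,0,0,0,0, 0,0,0,0,0,0, 0,0,0,0,0,0]' 52; python3 -m creep '[0,-35,0,0,0,0, 0,-45,0,0,0,0, 0,-45,10,0,0,0, 0,-30,20,0,0,0, 0,0,0,0,0,0]';  python3 - <<'E'
from h import *
a=capture("wrist"); np.save("w13.npy",a,allow_pickle=True); cv2.imwrite("pics/w13.png",a["pixels"])
for dz in(0,12): print(dz,(w2px(a,RW([[-150,-63,154+dz],[-150,-27,154+dz],[-1,-63,140+dz],[-1,-27,140+dz]]))).round(1).tolist())
g=cv2.cvtColor(a["pixels"],cv2.COLOR_BGR2GRAY)
for row in(143,200): d=np.abs(np.diff(g[row,250:400].astype(int))); print(row,(np.flatnonzero(d>12)+250).tolist())
for col in(312,320): d=np.abs(np.diff(g[100:400,col].astype(int))); print(col,(np.flatnonzero(d>14)+100).tolist())
E
python3 -m creep '[0,-40,45,0,0,0, -20,-40,30,0,0,0, -45,-20,0,0,0.03,0, -48,0,0,0,0.1,0, -48,0,0,0,0.1,0, -48,0,0,0,0.1,0, -48,0,0,0,0.1,0, -48,0,0,0,0.1,0, -48,0,-20,0,0.1,0, -45,0,-45,0,0,0, -20,0,-30,0,0,0, 0,0,0,0,0,0]' 60
python3 - <<'E'
from h import *
to([.425,-.353,.12],1.085)
E
python3 det.py
```

```text
time_s: 33.55
position: [0.5288, 0.2324, 0.1198]
ee_rot: [0.46, 0.541, -0.537, -0.456]
force: [-0.1, 0.7, 0.1]
finger_gap: 0.052
time_s: 34.05
position: [0.4975, 0.227, 0.2766]
ee_rot: [0.459, 0.539, -0.538, -0.457]
force: [0.1, -0.5, -0.9]
finger_gap: 0.0518
0 [[289.0, 148.5], [353.3, 148.7], [294.0, 371.0], [346.8, 371.1]]
12 [[287.4, 149.6], [355.0, 149.8], [292.9, 381.1], [347.9, 381.2]]
143 [295, 297, 318, 345]
200 [252, 256, 269, 291, 292, 293, 294, 346, 347, 349, 366]
312 [142, 143, 144, 145, 153, 154, 155, 231, 232, 273, 274, 365, 366, 391]
320 [142, 143, 144, 145, 153, 155, 156, 232, 233, 271, 272, 366, 367, 368, 369, 391]
time_s: 35.3
position: [0.4577, -0.2284, 0.3497]
ee_rot: [-0.603, -0.356, 0.369, 0.611]
force: [0.4, -0.1, -0.0]
finger_gap: 0.0603
now [ 0.4577 -0.2284  0.3497] yawx 1.078 shift now [-122.9  230.3  -34.5] turn [-0.019 -0.007 -0.01 ] shift after turn [-125.5  229.7  -29.2] t 35.3 j [-0.58  0.26  0.17  1.5  -0.01 -0.09]
carton 468.9 -252.9 [337. 210.] 63.7
bracket 431.2 -352.7 [ 52.3 181.6] yaw -0.455
```

```bash

python3 -m creep '[-45,20,-10,-0.019,-0.007,-0.01, -45,30,-10,0,0,0, -35,45,-9,0,0,0, 0,48,0,0,0,0, 0,45,0,0,0,0, 0,30,0,0,0,0, 0,0,0,0,0,0]' 58
python3 - <<'E'
from h import *
to([.425,-.353,.038],1.085)
c=capture("wrist"); cv2.imwrite("pics/w14.png",c["pixels"])
g=cv2.GaussianBlur(cv2.cvtColor(c["pixels"],cv2.COLOR_BGR2HSV)[...,1],(5,5),0)
for row in(100,150,200,250,300): print(row,(np.flatnonzero(np.diff((g[row,150:500]<60).astype(int)))+150).tolist())
o=manip.get_obs(); r=R.from_quat(o["ee_rot"]);
t=np.array([[18,0,0],[-18,0,0]])/1e3; t[:,1]=o["position"][2]-.061; t2=t+[0,0,.06]
print("tool axis at top height",w2px(c,o["position"]+r.apply(np.r_[t,t2])).round(0).tolist())
E
```

```text
time_s: 36.05
position: [0.4256, -0.3366, 0.129]
ee_rot: [-0.601, -0.369, 0.367, 0.606]
force: [-1.2, 0.6, 0.3]
finger_gap: 0.058
now [ 0.4256 -0.3366  0.129 ] yawx 1.095 shift now [-15.3  90.9  -7.4] turn [-0.005  0.01   0.005] shift after turn [-14.8  91.   -7.1] t 36.0 j [-0.79  0.38 -0.23  0.96  0.   -0.31]
100 [229, 319]
150 [239, 320]
200 [242, 321]
250 [155, 246, 322]
300 [160, 212, 227, 249, 323, 413, 428]
tool axis at top height [[360.0, 273.0], [283.0, 273.0], [363.0, 142.0], [280.0, 142.0]]
```

```bash

python3 -m creep '[-17,10,-7,-0.005,-0.032,0.005, 0,10,0,0,0,0, 0,0,0,0,0,0]' 58
python3 - <<'E'
from h import *
to([.425,-.353,.038],1.127)
c=capture("wrist"); cv2.imwrite("pics/w15.png",c["pixels"])
g=cv2.GaussianBlur(cv2.cvtColor(c["pixels"],cv2.COLOR_BGR2HSV)[...,1],(5,5),0)
for row in(100,150,200,250,300): print(row,(np.flatnonzero(np.diff((g[row,150:500]<60).astype(int)))+150).tolist())
o=manip.get_obs(); r=R.from_quat(o["ee_rot"]);
t=np.array([[18,0,0],[-18,0,0]])/1e3; t[:,1]=o["position"][2]-.061; t2=t+[0,0,.06]
print("tool axis at top height",w2px(c,o["position"]+r.apply(np.r_[t,t2])).round(0).tolist())
E
```

```text
time_s: 36.4
position: [0.4278, -0.3554, 0.1153]
ee_rot: [0.6, 0.38, -0.378, -0.594]
force: [-0.3, -0.2, -0.4]
finger_gap: 0.0582
now [ 0.4278 -0.3554  0.1153] yawx 1.131 shift now [ 1.1 77.2  4.2] turn [ 0.009  0.004 -0.002] shift after turn [ 1.  77.3  3.5] t 36.4 j [-0.81  0.41 -0.23  0.92  0.   -0.37]
100 [172, 277, 367]
150 [175, 278, 365]
200 [178, 278, 363]
250 [182, 278, 361]
300 [185, 211, 226, 279, 358, 413, 428]
tool axis at top height [[362.0, 283.0], [280.0, 283.0], [366.0, 143.0], [277.0, 143.0]]
```

Centred and aligned. Descend and grip.

```bash

python3 -m creep '[0,30,0,0.009,0,0, 0,25,0,0,0,0, 0,15,0,0,0,0, 0,3,0,0,0,0]' 58
python3 - <<'E'
from h import *
to([.427,-.355,.038],1.127)
E
```

```text
time_s: 36.85
position: [0.4341, -0.3585, 0.049]
ee_rot: [0.602, 0.38, -0.379, -0.591]
force: [-0.1, 0.5, -0.2]
finger_gap: 0.0582
now [ 0.4341 -0.3585  0.049 ] yawx 1.132 shift now [ 0.2 10.9  8.1] turn [ 0.014  0.005 -0.006] shift after turn [ 0.1 11.   7.9] t 36.9 j [-0.8   0.48 -0.31  0.76 -0.   -0.36]
```

```bash

python3 -m creep '[0,6,4,0.014,0.004,-0.006, 0,6,2,0,0,0, 0,1,0,0,0,0]' 58
python3 -m creep '[0,1,0,0.003,0,0, 0,1,0,0.002,0,0, 0,1,0,0.002,0,0, 0,1,0,0.002,0,0, 0,1,0,0.002,0,0, 0,1,0,0.002,0,0]' 20 100
python3 - <<'E'
from h import *
to([.427,-.355,.038],1.127)
E
```

```text
time_s: 37.15
position: [0.4302, -0.3566, 0.0383]
ee_rot: [0.598, 0.378, -0.378, -0.597]
force: [0.0, 0.2, -0.5]
finger_gap: 0.0583
time_s: 37.75
position: [0.4308, -0.3575, 0.0379]
ee_rot: [-0.596, -0.376, 0.38, 0.599]
force: [-3.4, 1.7, 6.3]
finger_gap: 0.0352
now [ 0.4308 -0.3575  0.0379] yawx 1.128 shift now [ 0.6 -0.1  4.5] turn [-0.007  0.001 -0.002] shift after turn [ 0.6 -0.1  4.5] t 37.8 j [-0.8   0.51 -0.3   0.77 -0.   -0.36]
```

```bash

python3 -m creep '[0,-30,0,0,0,0, 0,-45,0,0,0,0, 0,-45,0,0,0,0, 0,-45,0,0,0,0, 0,-40,0,0,-0.05,0, 20,-10,0,0,-0.1,0, 40,0,10,0,-0.12,0, 45,0,10,0,-0.12,0, 45,0,0,0,-0.12,0, 45,0,0,0,-0.08,0, 45,0,0,0,0,0, 0,0,0,0,0,0]' 20 100
python3 r.py -130 -135 200 0.0
```

```text
time_s: 38.95
position: [0.4283, -0.1096, 0.2609]
ee_rot: [-0.452, -0.54, 0.54, 0.461]
force: [0.3, -0.7, -2.4]
finger_gap: 0.0348
RAIL now x -217.6 y -365.8 z 260.9 dyaw 0.008 F rail [ 0.2 -0.8 -2.4] gap 34.8
now [ 0.4283 -0.1096  0.2609] yawx 1.738 shift now [229.6  62.2 -90. ] turn [-0.008  0.008  0.009] shift after turn [230.8  60.9 -87.7] t 39.0 j [-0.4   0.11 -0.24  1.23  0.   -0.56]
```

```bash

python3 -m creep '[45,0,0,-0.008,0.008,0.009, 48,0,-15,0,0,0, 48,10,-20,0,0,0, 48,20,-20,0,0,0, 38,30,-15,0,0,0, 8,35,-5,0,0,0, 0,25,-5,0,0,0, 0,0,0,0,0,0]' 20 100
python3 r.py -110 -135 134 0.0
```

```text
time_s: 39.75
position: [0.4727, 0.1317, 0.142]
ee_rot: [0.462, 0.538, -0.537, -0.456]
force: [-2.0, 0.7, -2.0]
finger_gap: 0.0349
RAIL now x -135.6 y -134.5 z 142.0 dyaw -0.003 F rail [-1.9  1.  -2. ] gap 34.9
now [0.4727 0.1317 0.142 ] yawx 1.727 shift now [ -0.4   8.2 -25.6] turn [ 0.008 -0.003 -0.005] shift after turn [ -0.5   8.  -25.6] t 39.8 j [ 0.15  0.27 -0.37  0.93 -0.   -0.01]
```

```bash

python3 -m creep '[0,7,-10,0.008,-0.004,-0.005, 0,1,-10,0,0,0, 0,1,0,0,0,0]' 20 100
python3 r.py -90 -135 134 0.0
python3 - <<'E'
from h import *
c=capture("wrist"); g=cv2.GaussianBlur(cv2.cvtColor(c["pixels"],cv2.COLOR_BGR2GRAY),(5,5),0)
o=manip.get_obs(); r=R.from_quat(o["ee_rot"])
b=np.array([[-75,18,70],[-75,-18,70],[-40,18,56],[-40,-18,56],[0,18,56],[0,-18,56]],float); t=np.c_[b[:,1],-(b[:,2]-33),-(b[:,0]-10)]/1000
print("expect aligned",w2px(c,o["position"]+r.apply(t)).round(0).tolist())
for row in(35,150,200,250,300):
    d=np.abs(np.diff(g[row,200:480].astype(int))); i=np.flatnonzero(d>8)+200; print(row,i.tolist())
cv2.imwrite("pics/w16.png",c["pixels"])
E
```

```text
time_s: 40.05
position: [0.4934, 0.1336, 0.1346]
ee_rot: [-0.459, -0.538, 0.538, 0.459]
force: [0.8, 0.0, -2.2]
finger_gap: 0.0348
RAIL now x -114.9 y -135.9 z 134.6 dyaw -0.001 F rail [ 0.8 -0.1 -2.2] gap 34.8
now [0.4934 0.1336 0.1346] yawx 1.729 shift now [  0.9   0.6 -24.9] turn [-0.001 -0.001 -0.   ] shift after turn [  0.9   0.6 -24.9] t 40.0 j [ 0.14  0.32 -0.32  0.94 -0.   -0.02]
expect aligned [[424.0, 14.0], [228.0, 13.0], [401.0, 192.0], [248.0, 192.0], [393.0, 346.0], [255.0, 346.0]]
35 [240, 241, 242, 244, 245, 246, 247, 309, 313, 314, 315, 377, 389, 390, 391, 401, 402, 403, 404, 406, 407, 408]
150 [230, 231, 232, 244, 245, 247, 248, 249, 250, 251, 394, 395, 396, 397, 399, 400, 401]
200 [232, 233, 234, 246, 247, 249, 250, 251, 252, 392, 393, 394, 395, 397, 398, 469, 470, 471]
250 [247, 248, 251, 252, 253, 388, 389, 390, 391, 392, 394, 395, 463, 464, 465, 466]
300 [245, 246, 247, 251, 252, 332, 333, 334, 386, 387, 388, 389, 390, 391, 393, 394, 395, 459, 460, 461]
```

```bash

python3 -m creep '[1,1,-10,0,0,0, 0,1,-10,0,0,0, 0,1,-5,0,0,0]'; python3 r.py -76 -135 134 0.0
python3 -m creep '[0,-1,-3,0,0,0, 0,0,0,0,0,0]' ; python3 r.py -75 -135 134 0.0
```

```text
time_s: 40.4
position: [0.5191, 0.1381, 0.1336]
ee_rot: [0.459, 0.538, -0.538, -0.459]
force: [-0.5, 0.3, -2.7]
finger_gap: 0.0346
RAIL now x -88.7 y -135.6 z 133.6 dyaw -0.002 F rail [-0.4  0.4 -2.7] gap 34.6
now [0.5191 0.1381 0.1336] yawx 1.728 shift now [  0.6  -0.4 -12.7] turn [ 0.001 -0.002 -0.   ] shift after turn [  0.6  -0.4 -12.7] t 40.4 j [ 0.14  0.36 -0.25  0.96 -0.   -0.02]
time_s: 40.6
position: [0.5237, 0.1387, 0.1349]
ee_rot: [0.46, 0.538, -0.537, -0.459]
force: [0.2, -1.3, -2.7]
finger_gap: 0.0346
RAIL now x -84.1 y -135.7 z 134.9 dyaw -0.002 F rail [ 0.  -1.3 -2.7] gap 34.6
now [0.5237 0.1387 0.1349] yawx 1.728 shift now [ 0.7  0.9 -9.1] turn [ 0.002 -0.002 -0.   ] shift after turn [ 0.7  0.9 -9.1] t 40.6 j [ 0.14  0.37 -0.24  0.96 -0.   -0.02]
```

```bash

python3 -m creep '[0.7,1,-5,0,0,0, 0,0.5,-5,0,0,0, 0,0.5,-3,0,0,0]'; python3 r.py -64 -135 134 0.0
python3 -m creep '[0,0.5,-4,0,0,0, 0,0,-3,0,0,0]' ; python3 r.py -64 -135 134 0.0
```

```text
time_s: 40.9
position: [0.5366, 0.1417, 0.1328]
ee_rot: [0.459, 0.538, -0.538, -0.459]
force: [-0.2, 0.9, -2.9]
finger_gap: 0.0353
RAIL now x -71.0 y -134.8 z 132.8 dyaw -0.002 F rail [-0.1  0.9 -2.9] gap 35.3
now [0.5366 0.1417 0.1328] yawx 1.728 shift now [-0.2 -1.2 -7. ] turn [ 0.001 -0.002 -0.   ] shift after turn [-0.2 -1.2 -7. ] t 40.9 j [ 0.14  0.4  -0.2   0.97 -0.   -0.01]
time_s: 41.1
position: [0.5439, 0.1429, 0.132]
ee_rot: [0.459, 0.538, -0.538, -0.459]
force: [-0.3, 0.5, -2.8]
finger_gap: 0.0352
RAIL now x -63.5 y -134.8 z 132.0 dyaw -0.002 F rail [-0.2  0.5 -2.8] gap 35.2
now [0.5439 0.1429 0.132 ] yawx 1.728 shift now [-0.2 -2.   0.5] turn [ 0.    -0.002 -0.   ] shift after turn [-0.2 -2.   0.5] t 41.1 j [ 0.14  0.41 -0.18  0.98 -0.   -0.01]
```

```bash

python3 -m creep '[0,-1.5,-3,0,0,0, 0,0,-3,0,0,0]'; python3 r.py -60 -135 134 0.0
python3 -m creep '[0,0,-3,0,0,0, 0,0,-3,0,0,0]' ; python3 r.py -60 -135 134 0.0
```

```text
time_s: 41.3
position: [0.5476, 0.1435, 0.1325]
ee_rot: [-0.458, -0.536, 0.539, 0.46]
force: [-4.7, -0.9, 1.5]
finger_gap: 0.035
RAIL now x -59.8 y -134.8 z 132.5 dyaw -0.001 F rail [-4.8 -0.2  1.5] gap 35.0
now [0.5476 0.1435 0.1325] yawx 1.729 shift now [-0.2 -1.5  0.2] turn [-0.005 -0.001 -0.001] shift after turn [-0.2 -1.5  0.2] t 41.3 j [ 0.14  0.42 -0.16  0.99 -0.   -0.01]
time_s: 41.5
position: [0.5495, 0.1438, 0.1322]
ee_rot: [-0.456, -0.534, 0.542, 0.462]
force: [-12.7, -2.9, 6.7]
finger_gap: 0.0347
RAIL now x -57.9 y -134.8 z 132.2 dyaw -0.001 F rail [-13.   -0.8   6.7] gap 34.7
now [0.5495 0.1438 0.1322] yawx 1.729 shift now [-0.2 -1.7  2.1] turn [-0.014 -0.001 -0.001] shift after turn [-0.2 -1.8  2.1] t 41.5 j [ 0.14  0.43 -0.15  1.   -0.   -0.01]
```

```bash
python3 - <<'E'
import cv2,numpy as np
for n in("w9","w12","w16"):
    g=cv2.GaussianBlur(cv2.cvtColor(cv2.imread(f"pics/{n}.png"),cv2.COLOR_BGR2GRAY),(5,5),0)
    for col in(270,370):
        d=np.diff(g[:110,col].astype(int)); i=np.flatnonzero(np.abs(d)>5); print(n,col,[(int(k),int(d[k])) for k in i])
E
```

```text
w9 270 [(10, -11), (11, -21), (12, -18), (14, 8), (15, 10), (16, 8), (40, -6), (41, -10), (42, -12), (43, -13), (44, -16), (45, -19), (46, -21), (47, -15), (48, -6), (56, 9), (57, 18), (58, 19), (59, 10), (64, 9), (65, 18), (66, 19), (67, 12)]
w9 370 [(12, -12), (13, -21), (14, -15), (16, 12), (17, 10), (18, 6), (42, -9), (43, -15), (44, -18), (45, -17), (46, -19), (47, -20), (48, -17), (49, -10), (57, 6), (58, 14), (59, 18), (60, 13), (61, 11), (62, 19), (63, 26), (64, 19), (65, 7)]
w12 270 [(28, -11), (29, -22), (30, -19), (32, 8), (33, 11), (34, 9), (35, 6), (58, -7), (59, -12), (60, -14), (61, -15), (62, -18), (63, -22), (64, -17), (65, -10), (71, 6), (72, 17), (73, 20), (74, 13), (79, 16), (80, 21), (81, 16), (82, 6)]
w12 370 [(28, -11), (29, -20), (30, -17), (32, 8), (33, 11), (34, 9), (58, -10), (59, -16), (60, -18), (61, -18), (62, -20), (63, -21), (64, -17), (65, -9), (72, 14), (73, 22), (74, 29), (75, 33), (76, 24), (77, 9)]
w16 270 [(2, -11), (3, -13), (4, -12), (5, -13), (6, -18), (7, -20), (8, -17), (9, -10), (24, 14), (25, 20), (26, 16), (27, 11), (28, 15), (29, 21), (30, 15)]
w16 370 [(2, -6), (3, -11), (4, -15), (5, -17), (6, -16), (7, -18), (8, -20), (9, -18), (10, -9), (25, 13), (26, 20), (27, 15), (28, 6), (32, 11), (33, 22), (34, 24), (35, 15)]
```

```bash

python3 -m creep '[0,-0.5,-5,-0.01,0,0, 0,4,-3,-0.01,0,0, 0,5,-2,-0.008,0,0, 0,5,-2,-0.004,0,0]'; python3 r.py -57 -135 117 0
python3 -m creep '[0,3,-2,0,0,0]'; python3 r.py -57 -135 117 0.0
```

```text
time_s: 41.9
position: [0.5494, 0.144, 0.118]
ee_rot: [-0.458, -0.537, 0.54, 0.459]
force: [-5.6, -1.4, -1.6]
finger_gap: 0.0352
RAIL now x -58.0 y -134.5 z 118.0 dyaw -0.000 F rail [-5.8 -0.5 -1.6] gap 35.2
now [0.5494 0.144  0.118 ] yawx 1.73 shift now [-0.5  1.  -1. ] turn [-0.004 -0.    -0.001] shift after turn [-0.5  1.  -1. ] t 41.9 j [ 0.15  0.44 -0.18  0.96 -0.   -0.01]
time_s: 42.0
position: [0.5493, 0.1439, 0.1159]
ee_rot: [-0.458, -0.536, 0.541, 0.46]
force: [-17.3, -4.3, 27.7]
finger_gap: 0.0351
RAIL now x -58.0 y -134.6 z 115.9 dyaw 0.000 F rail [-17.8  -1.5  27.7] gap 35.1
now [0.5493 0.1439 0.1159] yawx 1.73 shift now [-0.4 -1.1 -1. ] turn [-0.007  0.    -0.002] shift after turn [-0.4 -1.1 -1. ] t 42.0 j [ 0.15  0.44 -0.18  0.96 -0.   -0.01]
```

Bottomed out. Release, rise, and look over the whole rail.

```bash

python3 -m creep '[0,2,0,0,0,0, 0,-2,0,0,0,0, 0,0,0,0,0,0, 0,0,0,0,0,0, 0,0,0,0,0,0]' 52; python3 r.py -57 -135 117 0.0; python3 -m creep '[0,-35,5,0,0,0, 0,-45,10,0,0,0, 0,-45,20,0,0,0, 20,-45,20,0,0,0, 45,-45,0,0,0,0, 45,0,0,0,0,0, 40,0,0,0,0,0, 0,0,0,0,0,0]';  python3 r.py -100 45 330 0; python3 - <<'E'
from h import *
a=capture("wrist"); np.save("w17.npy",a,allow_pickle=True); im=a["pixels"].copy()
for y in(-135,-45,45,135):
    for p in w2px(a,RW([[-150,y-18,154],[-150,y+18,154],[-1,y-18,140],[-1,y+18,140]])): cv2.circle(im,tuple(int(v) for v in p.round()),2,(0,0,255),-1)
cv2.imwrite("pics/w17.png",im)
E
```

```text
time_s: 42.5
position: [0.553, 0.1445, 0.1189]
ee_rot: [-0.459, -0.538, 0.538, 0.458]
force: [0.5, 0.1, -0.4]
finger_gap: 0.0519
RAIL now x -54.3 y -134.6 z 118.9 dyaw -0.000 F rail [ 0.5 -0.  -0.4] gap 51.9
now [0.553  0.1445 0.1189] yawx 1.73 shift now [-0.4  1.9  2.7] turn [ 0.001 -0.    -0.002] shift after turn [-0.4  1.9  2.7] t 42.5 j [ 0.15  0.44 -0.17  0.96 -0.   -0.01]
time_s: 43.3
position: [0.477, 0.2772, 0.3298]
ee_rot: [0.461, 0.539, -0.535, -0.459]
force: [-0.2, -0.5, -0.2]
finger_gap: 0.0522
RAIL now x -108.3 y 8.5 z 329.8 dyaw -0.005 F rail [-0.3 -0.4 -0.2] gap 52.2
now [0.477  0.2772 0.3298] yawx 1.725 shift now [36.6 -0.1 -8.1] turn [ 0.005 -0.005  0.002] shift after turn [36.5 -0.2 -8.3] t 43.3 j [0.41 0.32 0.2  1.45 0.   0.26]
```

View pics/w17.png

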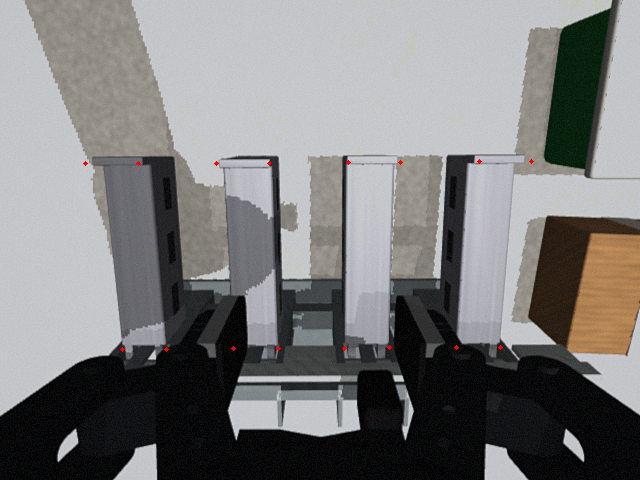

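```bash

python3 -m creep '[18,0,-35,0.005,-0.005,0, 18,0,-35,0,0,0, 0,0,-30,0,0,0, 0,0,0,0,0,0]' 60 30;  python3 r.py 0 45 228 0
```

```text
time_s: 43.75
position: [0.5698, 0.3223, 0.3242]
ee_rot: [-0.458, -0.533, 0.542, 0.461]
force: [0.4, 0.3, -0.1]
finger_gap: 0.06
RAIL now x -9.5 y 38.3 z 324.2 dyaw -0.004 F rail [ 0.5  0.3 -0.1] gap 60.0
now [0.5698 0.3223 0.3242] yawx 1.726 shift now [  7.3  96.1 -10.7] turn [-0.012 -0.004 -0.006] shift after turn [ 6.7 96.2 -9.5] t 43.8 j [ 0.42  0.59  0.6   1.6  -0.    0.26]
```

```bash

python3 -m creep '[6.5,15,-8,-0.012,-0.004,-0.006, 0,30,0,0,0,0, 0,30,0,0,0,0, 0,10,0,0,0,0, 0,0,0,0,0,0]' 60 30;  python3 r.py 0 45 226 0
```

```text
time_s: 44.25
position: [0.5779, 0.3235, 0.2362]
ee_rot: [-0.461, -0.536, 0.537, 0.46]
force: [0.1, -0.0, 0.8]
finger_gap: 0.06
RAIL now x -1.3 y 38.2 z 236.2 dyaw -0.007 F rail [ 0.1 -0.   0.8] gap 60.0
now [0.5779 0.3235 0.2362] yawx 1.723 shift now [ 6.9 10.1 -1.3] turn [-0.001 -0.007 -0.001] shift after turn [ 6.8 10.2 -1.3] t 44.2 j [ 0.42  0.57  0.35  1.35 -0.    0.26]
```

```bash

python3 -m creep '[6.5,10,0,0,-0.007,0, 0,0,0,0,0,0]' 60 30;  python3 r.py 0 45 226 0
python3 -m creep '[0,0,0,0,0,0, 0,1,0,0,0,0, 0,1,0,0,0,0, 0,1,0,0,0,0, 0,1,0,0,0,0]' 10 30;  python3 r.py 0 45 226 0
python3 -m creep '[-12,0,0,0,0,0, -12,1,0,0,0,0, -10,1,0,0,0,0, -8,1,0,0,0,0, -5,1,0,0,0,0]'; python3 r.py 0 0 226 0
```

```text
time_s: 44.45
position: [0.5773, 0.3295, 0.2278]
ee_rot: [0.459, 0.538, -0.538, -0.458]
force: [0.3, -0.2, -0.8]
finger_gap: 0.06
RAIL now x -1.0 y 44.3 z 227.8 dyaw -0.000 F rail [ 0.2 -0.2 -0.8] gap 60.0
now [0.5773 0.3295 0.2278] yawx 1.73 shift now [ 0.7  1.8 -1. ] turn [ 0.001 -0.    -0.001] shift after turn [ 0.7  1.8 -1. ] t 44.5 j [ 0.42  0.58  0.34  1.33 -0.    0.27]
time_s: 44.95
position: [0.5785, 0.3304, 0.2292]
ee_rot: [0.46, 0.54, -0.536, -0.457]
force: [-2.3, -1.4, 5.7]
finger_gap: 0.024
RAIL now x 0.4 y 45.0 z 229.2 dyaw 0.000 F rail [-2.5 -1.1  5.7] gap 24.0
now [0.5785 0.3304 0.2292] yawx 1.73 shift now [0.  3.2 0.4] turn [0.008 0.    0.   ] shift after turn [0.  3.2 0.4] t 45.0 j [ 0.42  0.57  0.34  1.33 -0.    0.27]
time_s: 45.45
position: [0.5857, 0.2859, 0.2292]
ee_rot: [0.457, 0.545, -0.532, -0.459]
force: [-4.3, 21.0, 2.1]
finger_gap: 0.0239
RAIL now x 0.3 y -0.1 z 229.2 dyaw 0.002 F rail [-0.9 21.4  2.1] gap 23.9
now [0.5857 0.2859 0.2292] yawx 1.732 shift now [0.1 3.2 0.4] turn [0.012 0.002 0.013] shift after turn [0.1 3.2 0.3] t 45.5 j [0.35 0.53 0.27 1.29 0.01 0.19]
```

```bash

python3 -m creep '[0,0,0,0,0,0, 0,0,0,0,0,0, 0,0,0,0,0,0, 0,0,0,0,0,0]' 60; python3 -m creep '[0,-40,0,0,0,0, 0,-45,0,0,0,0, 0,-20,40,0,0,0, 0,0,45,0,0,0, 0,0,45,0,0,0, 0,0,0,0,0,0, 0,0,0,0,0,0]';  python3 r.py -100 0 330 0; python3 - <<'E'
from h import *
a=capture("wrist"); im=a["pixels"].copy()
for y in(-135,-45,45,135):
    for p in w2px(a,RW([[-150,y-18,146],[-150,y+18,146],[-2,y-18,140],[-2,y+18,140]])): cv2.circle(im,tuple(int(v) for v in p.round()),2,(0,0,255),-1)
for p in w2px(a,RW([[0,0,237]])): cv2.circle(im,tuple(int(v) for v in p.round()),3,(0,255,0),-1)
b=capture("top")["pixels"][160:240,185:305]
cv2.imwrite("pics/w18.png",np.hstack([im[:,60:600],cv2.resize(b,(240,160),interpolation=cv2.INTER_CUBIC) if 0 else np.vstack([cv2.resize(b,(240,160),interpolation=cv2.INTER_CUBIC),np.zeros((320,240,3),np.uint8)])]))
E
```

```text
time_s: 45.85
position: [0.5865, 0.2829, 0.2285]
ee_rot: [0.458, 0.544, -0.532, -0.459]
force: [0.6, 0.3, -0.2]
finger_gap: 0.0598
time_s: 46.55
position: [0.453, 0.2579, 0.3292]
ee_rot: [0.458, 0.539, -0.536, -0.461]
force: [-0.2, 0.2, 0.3]
finger_gap: 0.0602
RAIL now x -135.1 y -6.8 z 329.2 dyaw -0.001 F rail [-0.1  0.2  0.3] gap 60.2
now [0.453  0.2579 0.3292] yawx 1.729 shift now [  6.8  -0.7 -35. ] turn [ 0.001 -0.001  0.006] shift after turn [  6.8  -0.8 -35.1] t 46.5 j [0.39 0.26 0.11 1.43 0.01 0.23]
```

View pics/w18.png

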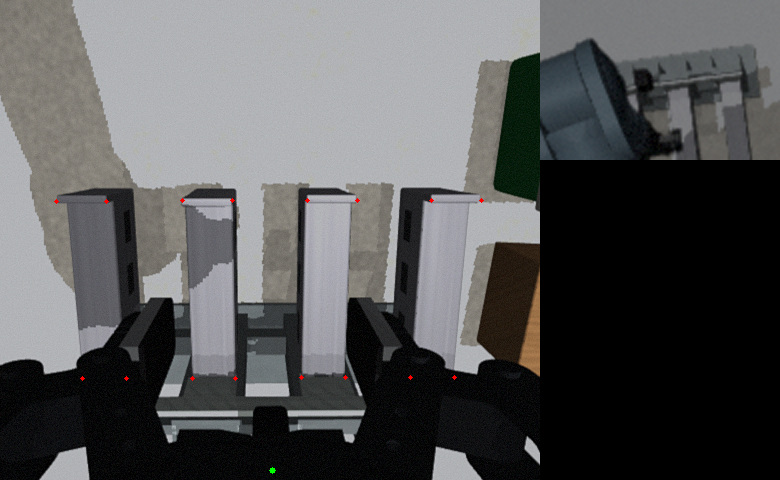

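```bash
python3 -c "
from station import manip; print(manip.finish_job())"
```

```text
the job is handed in; nothing more can be done
None
```

I slid the locking strip open, hung all four brackets and pressed each one down, then slid the strip home and handed the job in at about 47 s of robot time. No verdict was reported.

**Checks that agreed**
- **Strip open:** the camera put the knob 45.3 mm from the right stop.
- **Brackets:** each went in to full depth against its upright. Each was then pressed down until it bottomed out at about the expected height, with 27 to 43 N on the wrist.
- **Strip closed:** the knob stopped at rail y −0.1 mm with a 21 N push against the stop. The tabs slid over without snagging, which fits all four being fully down.
- **Last picture:** all four hang side by side, the strip covers the two slot pairs in clear view, and the gripper is clear of everything.
- **Carton:** it measured within about 3 mm of its start position before each pick. The tub and parcel look untouched in the last picture. I did not check the vacuum again after the brackets were out.

**Checks that disagreed**
- The lip ends appear about 8 mm lower than a perfectly level bracket, roughly a 0.05 rad nose-down tilt. That fits the claw slack and is inside the 0.12 rad limit, but I only estimated it from pictures.
- The lips also appear about 4 mm nearer the robot than my rail model predicts. Camera calibration and that same slack could explain most of it, but the depth limit is 6 mm, so there is little margin.
- Pressing the first bracket briefly read 43 N at the wrist, higher than I intended.

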